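# Dose the beakers at the dosing stand

## Robot

A 6-joint arm with a two-finger parallel gripper is mounted at the origin on a cart in front of the work surface, level with it; the furniture and walls round the work are solid. World frame = base frame: x ahead of the robot, y to its left, z up, the work surface at z = 0. Lengths are in mm, angles in rad, forces in N, time in s.
With the tool pointing down it reaches from about 275 to 750 mm from the base axis. Payload 10.2 kg.
Tool frame: the origin (TCP) lies between the finger pads; the fingertips stand 17 mm ahead of it and the grasp point (between the pads) lies 2 mm behind it; z points along the fingers, y is the line along which they close (so a half turn about z gives the same grasp; the last joint's range is limited). The gripper opens to 85 mm and grips with 20 to 120 N. Pads are 22 mm wide; open, the fingers measure 114 mm over their backs; the gripper's body (76 mm by 85 mm) begins 54 mm behind the grasp point. The pads swing forward as they close: fully open they stand 13 mm farther back than shut.
Start: joints at [-1.474, 0.313, 1.498, -0, 1.331, -0.223], TCP at [165.035, -498.392, 248.294] pointing down, gripper open.
Joint ranges: [-2.94, 2.94], [-0.97, 2.17], [0.19, 2.56], [-1.23, 4.37], [0.02, 3.11], [-2.88, 2.88]. Speed limits (rad/s): [2.39, 2.39, 3.01, 3.14, 3.14, 3.14].

## Interface

Orientations are given as a unit quaternion [w, x, y, z].
In Python, from rig import * gives the robot as it stands.
- The arm moves only by the tool step_arm, never from a script. Its argument "commands" is text: rows parted by semicolons, each of 7 numbers parted by spaces: the opening, from 0 (shut) to 1 (fully open), then the shift along the tool's x, y, z in cm, then the turn, a rotation vector about the tool's x, y, z in rad. In form: hand x y z rx ry rz; .... A call has 1 to 20 rows; each row is the pose to reach, as a shift and turn from the pose commanded when the call began, along the tool's axes at that moment; what a row does not reach only later rows make up. A row lasts 1/12 s, in which the tool goes at most 41.7 mm and 7.16 degrees, less where a joint would pass 70% of its speed; a pose out of reach is approached as far as the arm can. A call with a gripper value outside its range is refused whole. The fingers move at their own pace and stop on an object; "newtons" is the grip in N (left out, the last holds). Time passes only in rows, so rows that repeat a pose let the fingers close. It gives the time, the measured TCP pose, the force, the opening and the grip force at its end, in the units of the state.
- sense(): the state, without advancing time (a new reading comes with each control period).
- capture(name): name is "scene" or "top" or "wrist"; returns the picture (400x640x3 uint8, red, green, blue); there is no depth.
- camera_model(name): a dict with "mtx" (3x3 intrinsics, pixels), "eye" and "rotation" of the camera in the world. Camera axes: x right, y down, z forward; pixel columns grow to the right and rows downward; lengths in mm; the calibration is good to about 2 mm. A picture is of the moment at which its call begins: read the wrist's pose just before it. camera_model takes no time and is no camera call; for the wrist camera it gives the pose at the moment of the call.
- finish_job(): hands the job in; it is judged then, once.
Trained networks look in the newest picture that a camera, given by its name, has taken for a name from the list of things; names that differ only in an ending like _2 or _b are one class to them, and where a whole thing is asked for, a point or a joint stands for the part that bears it (a point fixed in the world has none). Each returns a list of dicts, best first, with "score" (0 to 1); they miss things now and then, are a little off and sometimes report something else, mostly with a low value. They report only what shows in the picture. A call takes as long as a camera call. They do not tell look-alikes from the thing itself.
- search_frame(camera, label): "rect" ([centre column, centre row, width, height] in pixels, round what is visible of it).
- trace(camera, label): "mask" (400x640 bool, what is visible of it) and "rect" ([centre column, centre row, width, height] in pixels, round what is visible of it).
- spot_point(camera, label): "xy" ([column, row] in pixels: a listed point, or the origin of a listed thing).
The state is a dict: "time_s": time; "joints": joint angles; "dq": joint speeds; "tau": joint torques, N m; "eef_pos": TCP position; "ee_rot": TCP orientation; "force": force on the tool from outside, world axes, zero at the start; "wrist_torque": the same for the moment, N m; "grip_width": opening from 0.0 (shut) to 1.0 (fully open); "grip_force": force on a finger pad.
Only numpy, scipy, OpenCV 4.12 (cv2) and the standard library are available. Lean on these libraries where they do the work, as an engineer would, in place of code of your own. Each camera call takes 0.05 s, during which the arm holds its last target. There are 200 camera calls.

## Task

Put every beaker from the grey bench mat into its own pocket of the dosing stand's nest block and dose them in turn, the smallest first and the largest last so that nothing is carried back into a weaker sample: move the block by its knob until the middle of the beaker is under the nozzle, press the plunger through its first stop right down to the second, and let it come fully up before moving on. When all are dosed, draw the block back to the left-hand loading end and stand the beakers upright on the mat again. Never press the plunger with no beaker under the nozzle, and leave the timer, the tape and the wipes where they are.

Things in the scene. Friction and masses are not known exactly. Their poses are not given: they have to be found in the camera images.
- dosing_stand: bench dosing stand, fixed to the bench: light metal base 300 x 400 mm with two rods along its length, steel column at the back carrying a dosing head fed from an amber bottle. Origin: centre of the base's underside on the bench; its x axis points from the front edge to the column, its y axis runs along the base towards the loading (left) end, z up. The column and head stand no higher than the button.
- nozzle_tip (a point): lower end of the thin white nozzle under the dosing head, 130 mm above the bench: the fixed point under which beakers are brought. It clears the rim of the tallest beaker standing in the nest block by 11 mm. The head above it is a vertical cylinder at most 44 mm wide, with an arm running straight back (stand +x) to the column.
- button_top (a point): centre of the top face of the black round plunger button on top of the dosing head, vertically above the nozzle; 41 mm wide, 335 mm above the bench when up. It moves straight down: about 2 N to start and 5 N after 14 mm, where the first stop is felt; it then stays put until about 9 N and goes another 6 mm, rising to about 14 N, to the hard second stop 20 mm down. It springs back up when released.
- plunger (a joint): first part of the plunger's stroke, m: 0 up, 0.014 at the first stop
- blowout (a joint): second part of the stroke beyond the first stop, m: 0 none, 0.006 at the second stop. Button travel = plunger + blowout
- cross_slide (a joint): slide along the base, m: moves the nest block along the stand's +y; 0 at the right end, 0.21 at the loading end stop (left, nests clear of the dosing head, the nearest nest centre 110 mm from the nozzle axis or more). Light friction (about 1.5 N), stays where it is left
- nest_table (a joint): slide across the base, m: moves the nest block along the stand's +x on the cross slide; 0 nearest the robot, 0.11 farthest. Light friction (about 1.5 N), stays where it is left
- knob (a point): point on the axis of the black upright knob by which the nest block is moved in both directions: a cylinder 22 mm wide whose top is 103 mm above the bench; this point is 85 mm above the bench (18 mm below its top). It stands on a horizontal rod out of the left side of the nest block, 165 mm to stand +y of the block's centre; the rod's top is 53 mm above the bench.
- nest_small (a point): centre of the floor of the front left round pocket (seen from the robot), for the small beaker, in the white nest block (170 x 170 mm, its top 70 mm above the bench). Pocket 50 mm wide, 26 mm deep; its floor is 44 mm above the bench. Moves with the block; axes as the stand's.
- nest_medium (a point): centre of the floor of the front right round pocket (seen from the robot), for the medium beaker, in the white nest block (170 x 170 mm, its top 70 mm above the bench). Pocket 58 mm wide, 26 mm deep; its floor is 44 mm above the bench. Moves with the block; axes as the stand's.
- nest_large (a point): centre of the floor of the rear middle round pocket (seen from the robot), for the large beaker, in the white nest block (170 x 170 mm, its top 70 mm above the bench). Pocket 68 mm wide, 26 mm deep; its floor is 44 mm above the bench. Moves with the block; axes as the stand's.
- bench_mat: flat grey rectangular silicone mat lying fixed at the front of the bench, left of the stand, 280 x 220 x 4 mm; the beakers start on it. Origin: centre of its underside; x is its long side, pointing away from the robot, y to the left, z up.
- small_mid (a point): small glass beaker, open on top, 46 mm wide (its spout, towards one side at the rim, adds 3 mm) and 60 mm high, thin walls and a thick heavy base (about 0.12 kg in all); this point is on its axis, half-way up (30 mm above its underside); z axis up. May be absent.
- medium_mid (a point): medium glass beaker, open on top, 54 mm wide (its spout, towards one side at the rim, adds 3 mm) and 70 mm high, thin walls and a thick heavy base (about 0.12 kg in all); this point is on its axis, half-way up (35 mm above its underside); z axis up. May be absent.
- large_mid (a point): large glass beaker, open on top, 64 mm wide (its spout, towards one side at the rim, adds 3 mm) and 75 mm high, thin walls and a thick heavy base (about 0.12 kg in all); this point is on its axis, half-way up (37.5 mm above its underside); z axis up. May be absent.
- timer: small white digital timer, 68 x 68 x 19 mm, lying at the right of the work; origin at the centre of its underside; to be left alone
- tape_roll: roll of tape lying flat, 96 mm wide, 25 mm high, on the bench behind the mat; origin at the centre of its underside; to be left alone
- wipe_pack: blue pack of wipes, 58 x 105 x 52 mm, at the right of the work; origin at the centre of its underside; to be left alone
Things that resemble listed ones, but are neither listed nor needed, are in the scene too. Leave any brown look-alike of the part that bears medium_mid alone. What is shaped like the part that bears large_mid but purple is not meant.

How it is judged (in metres and radians):
On the way, in this order (a step that is already met when the one before it is completed fails the run):
1. with the small beaker under the nozzle, the plunger is pressed to its second stop (horizontal distance between small_mid and nest_small below 0.006 m and horizontal distance between small_mid and nozzle_tip below 0.01 m and z of button_top in the frame of small_mid below 0.243 m), for 0.2 s.
2. the plunger is let fully up while the small beaker is still under the nozzle (horizontal distance between small_mid and nozzle_tip below 0.01 m and z of button_top in the frame of small_mid above 0.2585 m), for 0.1 s.
3. with the medium beaker under the nozzle, the plunger is pressed to its second stop (horizontal distance between medium_mid and nest_medium below 0.006 m and horizontal distance between medium_mid and nozzle_tip below 0.01 m and z of button_top in the frame of medium_mid below 0.238 m), for 0.2 s.
4. the plunger is let fully up while the medium beaker is still under the nozzle (horizontal distance between medium_mid and nozzle_tip below 0.01 m and z of button_top in the frame of medium_mid above 0.2535 m), for 0.1 s.
5. with the large beaker under the nozzle, the plunger is pressed to its second stop (horizontal distance between large_mid and nest_large below 0.006 m and horizontal distance between large_mid and nozzle_tip below 0.01 m and z of button_top in the frame of large_mid below 0.2355 m), for 0.2 s.
6. the plunger is let fully up while the large beaker is still under the nozzle (horizontal distance between large_mid and nozzle_tip below 0.01 m and z of button_top in the frame of large_mid above 0.251 m), for 0.1 s.
At the end, for the whole second after the job is handed in: each beaker present is back on the mat, upright (0.1 rad), standing flat, axis 15 mm or more inside its edge; cross slide within 20 mm of the loading end, at rest; plunger up within 2 mm. Dose: in its pocket (6 mm), axis within 10 mm of the nozzle's, button 18 mm or more down for 0.2 s, then up (x of small_mid in the frame of bench_mat between -0.125 and 0.125 m and y of small_mid in the frame of bench_mat between -0.095 and 0.095 m and z of small_mid in the frame of bench_mat below 0.038 m and angle between each of small_mid, medium_mid, large_mid's own z axis and vertical below 0.1 rad and x of medium_mid in the frame of bench_mat between -0.125 and 0.125 m and y of medium_mid in the frame of bench_mat between -0.095 and 0.095 m and z of medium_mid in the frame of bench_mat below 0.043 m and x of large_mid in the frame of bench_mat between -0.125 and 0.125 m and y of large_mid in the frame of bench_mat between -0.095 and 0.095 m and z of large_mid in the frame of bench_mat below 0.0455 m and value of joint cross_slide above 0.19 m and value of joint plunger below 0.002 m and value of joint blowout below 0.0015 m and velocity of joint cross_slide below 0.02 m/s); the robot touches nothing.
It fails at once if the plunger is pressed by more than 5 mm with no beaker under the nozzle (every beaker's axis over 18 mm from it) (value of joint plunger above 0.005 m and horizontal distance between each of small_mid, medium_mid, large_mid and nozzle_tip above 0.018 m).
It fails at once if the timer is moved by more than 30 mm (distance of timer from where it was at the start of the episode above 0.03 m).
It fails at once if the tape roll is moved by more than 30 mm (distance of tape_roll from where it was at the start of the episode above 0.03 m).
It fails at once if the wipe pack is moved by more than 30 mm (distance of wipe_pack from where it was at the start of the episode above 0.03 m).
Of small_beaker, medium_beaker, large_beaker only 2 to 3 are there at a start; the rules pass over those that are not, and their reading is None.
At some moment in a run one of small_beaker, medium_beaker, large_beaker may be knocked a few centimetres aside while the robot is not near it.
Once in a run the grip may slacken for a moment while it holds something.
It also fails if it takes over 210 s, if anything falls off the work surface, if the arm or the gripper's body presses on something with over 40 N, if the wrist force passes 120 N, or if a joint passes its speed limit or range.

## Working session

There is one attempt and no reset: what is moved stays moved. The work goes in short steps, Python scripts to look and compute and a tool call to move; the robot and the scene stay as the last step left them, time stands still between calls to the robot, and variables do not carry over. Pictures are saved under pics/ and viewed, at most 14 in all, crops included, and the job is handed in when it is done.

Besides the shell and the picture viewer there is one more tool, called after "Request:" as name(argument=value, ...), one argument or row to a line, values as JSON. step_arm: Moves the arm, as the interface text tells. Its arguments: {"type":"object","properties":{"commands":{"type":"string"},"newtons":{"type":"number"}},"required":["commands"]}

```bash
ls; mkdir -p pics
cat > h.py <<'E'
from rig import *
import numpy as np, cv2
from scipy.spatial.transform import Rotation as R
def pix2z(cam,uv,z,m=None):
    m=m or camera_model(cam)
    d=np.array(m["rotation"])@np.linalg.inv(m["mtx"])@np.array([uv[0],uv[1],1.0])
    e=np.array(m["eye"]); return e+d*(z-e[2])/d[2]
def proj(cam,p,m=None):
    m=m or camera_model(cam)
    c=np.array(m["rotation"]).T@(np.array(p)-np.array(m["eye"])); q=np.array(m["mtx"])@c; return q[:2]/q[2]
def save(cam,name):
    im=capture(cam); cv2.imwrite(f"pics/{name}.png",cv2.cvtColor(np.asarray(im),cv2.COLOR_RGB2BGR)); return im
def tool(dst):
    s=sense(); q=s["ee_rot"]; r=R.from_quat([q[1],q[2],q[3],q[0]])
    return r.inv().apply(np.array(dst)-np.array(s["eef_pos"]))/10
E
python3 - <<'E'
from h import *
a=save("scene","s0");b=save("top","t0")
s=sense();print(s)
for c in("scene","top"):
    m=camera_model(c);print(c,np.round(m["eye"]),np.round(m["rotation"],3).tolist(),np.round(m["mtx"]).tolist())
cv2.imwrite("pics/both.png",cv2.cvtColor(np.vstack([a,b])[:, :],cv2.COLOR_RGB2BGR))
H={"nozzle_tip":130,"button_top":335,"knob":85,"nest_small":44,"nest_medium":44,"nest_large":44,"bench_mat":0,"small_mid":34,"medium_mid":39,"large_mid":41.5,"dosing_stand":0}
for c in("top","scene"):
    for l,z in H.items():
        for d in spot_point(c,l)[:3]:
            print(c,l,round(d["score"],2),np.round(d["xy"]),np.round(pix2z(c,d["xy"],z)))
E
```

```text
pics
{'time_s': 0.1, 'joints': array([-1.47438742e+00,  3.13403529e-01,  1.49834495e+00,  1.43778323e-05,
        1.33099115e+00, -2.23412353e-01]), 'dq': array([-0.00064353, -0.00175103, -0.00423799, -0.00018171,  0.00176306,
       -0.00057646]), 'tau': array([ 2.22018367e-03, -4.12900937e+01, -2.60144681e+01, -2.47685048e-04,
        2.95240206e-03,  2.95704820e-05]), 'eef_pos': array([ 165.02400952, -498.17723101,  247.79352123]), 'ee_rot': array([-5.71887010e-04,  9.87241628e-01,  1.59228260e-01,  4.33610260e-05]), 'force': array([-0.38621531,  0.08340847,  0.15070249]), 'wrist_torque': array([-0.02904015, -0.00134731, -0.00423226]), 'grip_force': 0.0, 'grip_width': 0.9982808482064099}
scene [-193.  959. 1181.] [0.144, -0.319, 0.847, -0.4] [[456.0, 0.0, 318.0], [0.0, 456.0, 202.0], [0.0, 0.0, 1.0]]
top [ 370.   37. 2076.] [-0.036, 0.713, -0.7, 0.036] [[499.0, 0.0, 321.0], [0.0, 499.0, 198.0], [0.0, 0.0, 1.0]]Traceback (most recent call last):
  File "<stdin>", line 11, in <module>
  File "h.py", line 6, in pix2z
    d=np.array(m["rotation"])@np.linalg.inv(m["mtx"])@np.array([uv[0],uv[1],1.0])
      ~~~~~~~~~~~~~~~~~~~~~~~^~~~~~~~~~~~~~~~~~~~~~~~
ValueError: matmul: Input operand 1 has a mismatch in its core dimension 0, with gufunc signature (n?,k),(k,m?)->(n?,m?) (size 3 is different from 4)
```

```bash
sed -i 's/np.array(m\["rotation"\])/rm(m)/g; s/^def pix2z/def rm(m):\n    w,x,y,z=m["rotation"]; return R.from_quat([x,y,z,w]).as_matrix()\ndef pix2z/' h.py
cat > look.py <<'E'
from h import *
import sys
H={"nozzle_tip":130,"button_top":335,"knob":85,"nest_small":44,"nest_medium":44,"nest_large":44,"bench_mat":0,"small_mid":34,"medium_mid":39,"large_mid":41.5,"dosing_stand":0}
def look(c,ls=None):
    for l in ls or H:
        for d in spot_point(c,l)[:3]:
            print(c,l,round(d["score"],2),np.round(d["xy"]),np.round(pix2z(c,d["xy"],H[l])))
E
python3 - <<'E'
from look import *
save("scene","s1");save("top","t1")
for c in("top","scene"): look(c)
E
```

```text
top nozzle_tip 0.67 [370. 216.] [ 505. -155.  130.]
top nozzle_tip 0.21 [242. 217.] [492. 341. 130.]
top button_top 0.48 [377. 211.] [ 509. -162.  335.]
top knob 0.91 [326. 221.] [485.  13.  85.]
top knob 0.35 [250. 206.] [541. 320.  85.]
top nest_small 0.87 [356. 234.] [ 437. -107.   44.]
top nest_medium 0.68 [382. 234.] [ 438. -214.   44.]
top nest_large 0.72 [369. 214.] [ 517. -160.   44.]
top bench_mat 0.55 [242. 220.] [487. 363.   0.]
top bench_mat 0.21 [370. 214.] [ 523. -171.    0.]
top small_mid 0.43 [252. 203.] [556. 319.  34.]
top medium_mid 0.68 [284. 243.] [394. 185.  39.]
top medium_mid 0.54 [248. 238.] [411. 332.  39.]
top large_mid 0.79 [191. 241.] [398. 561.  42.]
top large_mid 0.51 [251. 203.] [554. 323.  42.]
top dosing_stand 0.88 [356. 211.] [ 533. -112.    0.]
scene nozzle_tip 0.65 [369. 196.] [ 511. -150.  130.]
scene button_top 0.54 [295. 302.] [273. 492. 335.]
scene button_top 0.48 [375. 152.] [ 497. -140.  335.]
scene knob 0.83 [346. 233.] [482.  20.  85.]
scene knob 0.41 [373. 149.] [ 724. -478.   85.]
scene nest_small 0.65 [372. 227.] [ 453. -104.   44.]
scene nest_medium 0.79 [391. 216.] [ 436. -203.   44.]
scene nest_large 0.77 [364. 210.] [ 533. -163.   44.]
scene nest_large 0.61 [297. 303.] [425. 332.  44.]
scene bench_mat 0.6 [276. 307.] [488. 362.   0.]
scene medium_mid 0.4 [373. 226.] [ 458. -112.   39.]
scene large_mid 0.97 [244. 356.] [412. 559.  42.]
scene large_mid 0.72 [347. 230.] [517. -33.  42.]
scene large_mid 0.58 [267. 284.] [549. 339.  42.]
```

View pics/t0.png

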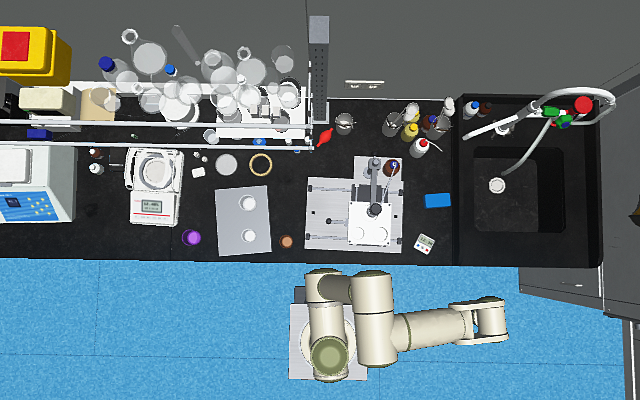

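View pics/s0.png

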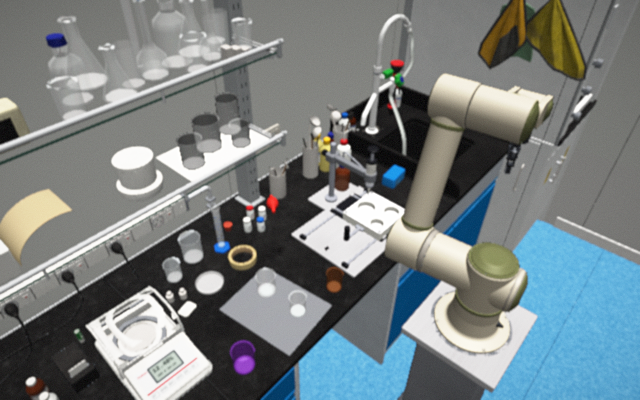

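Request:
step_arm(
  commands="1 8 -6 -15 0 0 0;1 19 -14.6 -15 0 0 0;1 19 -14.6 -15 0 0 0;1 19 -14.6 -15 0 0 0;1 19 -14.6 -15 0 0 0;1 19 -14.6 -15 0 0 0;1 19 -14.6 -15 0 0 0;1 52.4 -61.4 -17 0 0 0.319;1 52.4 -61.4 -17 0 0 0.319;1 52.4 -61.4 -17 0 0 0.319;1 52.4 -61.4 -17 0 0 0.319;1 52.4 -61.4 -17 0 0 0.319;1 52.4 -61.4 -17 0 0 0.319;1 52.4 -61.4 -17 0 0 0.319;1 52.4 -61.4 -17 0 0 0.319;1 52.4 -61.4 -17 0 0 0.319;1 52.4 -61.4 -17 0 0 0.319;1 52.4 -61.4 -17 0 0 0.319;1 52.4 -61.4 -17 0 0 0.319;1 52.4 -61.4 -17 0 0 0.319",
)

```text
time_s: 3.02
eef_pos: [456.1, 208.5, 416.9]
ee_rot: [-0.0, 1.0, 0.001, 0.0]
force: [0.1, -1.4, 0.6]
grip_width: 1.0
grip_force: 0.0
```

Request:
step_arm(
  commands="1 0 -8 0 0 0 0;1 0 -8 0 0 0 0;1 0 -8 0 0 0 0;1 0 -8 0 0 0 0;1 0 -8 0 0 0 0;1 0 -8 0 0 0 0",
)

```text
time_s: 3.52
eef_pos: [456.3, 285.1, 417.0]
ee_rot: [0.0, 1.0, -0.0, 0.0]
force: [0.2, -0.8, 0.2]
grip_width: 0.997
grip_force: 0.0
```

Run:
```python
from look import *
print(sense()["eef_pos"])
m=camera_model("wrist");print(m)
im=save("wrist","w0")
for l in ("small_mid","medium_mid","large_mid","bench_mat"):
    look("wrist",[l])
    for d in search_frame("wrist",l)[:3]: print("  box",l,round(d["score"],2),np.round(d["rect"]))
```

```text
[456.26441378 285.14479218 416.99458565]
{'mtx': array([[275.70290647,   0.        , 316.97237709],
       [  0.        , 275.70290647, 199.5963476 ],
       [  0.        ,   0.        ,   1.        ]]), 'eye': array([525.97156622, 285.53463549, 543.20779411]), 'rotation': array([-0.09832292, -0.70014214,  0.70030965,  0.09848846])}
wrist medium_mid 0.73 [294. 176.] [427. 328.  39.]
wrist medium_mid 0.71 [374. 188.] [405. 179.  39.]
  box medium_mid 0.9 [375. 190.  33.  36.]
  box medium_mid 0.65 [293. 180.  33.  35.]
wrist large_mid 0.84 [168. 186.] [408. 565.  42.]
wrist large_mid 0.57 [285. 103.] [554. 341.  42.]
  box large_mid 0.83 [166. 185.  52.  39.]
  box large_mid 0.55 [283. 101.  47.  43.]
wrist bench_mat 0.67 [276. 143.] [484. 366.   0.]
wrist bench_mat 0.25 [284. 103.] [557. 348.   0.]
  box bench_mat 0.79 [272. 136. 135. 160.]
```

View pics/w0.png

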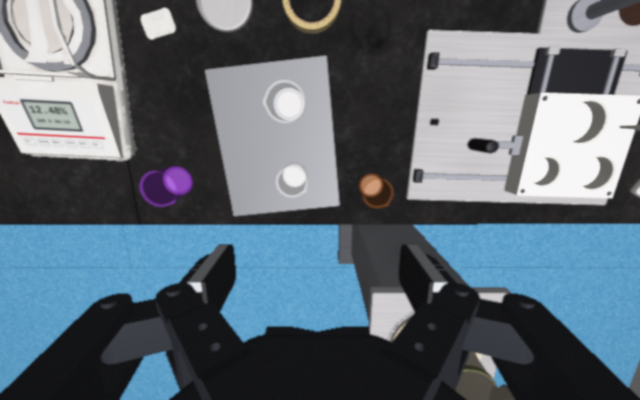

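Run:
```python
from look import *
m=camera_model("wrist")
look("wrist",["knob","nest_small","nest_medium","nest_large","nozzle_tip","medium_mid","large_mid"])
for l in ("medium_mid","large_mid","small_mid"):
    for d in trace("wrist",l)[:3]: print(l,round(d["score"],2),np.round(d["rect"],1),d["mask"].sum())
for n,p in dict(l=(552,335,4),m=(417,327,4)).items():
  for w in (46,54,64):
    h={46:60,54:70,64:75}[w]; p=np.array(p,float)
    ths=np.linspace(0,6.28,40); pts=np.array([proj("wrist",p+[w/2*np.cos(t),w/2*np.sin(t),z],m) for t in ths for z in (0,h)])
    print(n,w,np.round([*(pts.max(0)+pts.min(0))/2,*np.ptp(pts,axis=0)],1))
im=cv2.imread("pics/w0.png")[60:220,200:400]; cv2.imwrite("pics/c0.png",cv2.resize(im,None,fx=4,fy=3.7,interpolation=cv2.INTER_CUBIC)[:600])
print(tool((484,16,200)))
```

```text
wrist knob 0.61 [485. 148.] [482.  11.  85.]
wrist nest_small 0.93 [533. 167.] [ 445. -107.   44.]
wrist nest_small 0.38 [292. 179.] [423. 333.  44.]
wrist nest_medium 0.91 [582. 168.] [ 442. -196.   44.]
wrist nest_large 0.91 [572. 121.] [ 525. -157.   44.]
wrist nozzle_tip 0.79 [619. 124.] [ 521. -149.  130.]
wrist nozzle_tip 0.46 [286. 103.] [550. 330. 130.]
wrist medium_mid 0.73 [294. 176.] [426. 328.  39.]
wrist medium_mid 0.71 [374. 188.] [405. 180.  39.]
wrist large_mid 0.84 [168. 186.] [408. 566.  42.]
wrist large_mid 0.57 [285. 103.] [554. 341.  42.]
medium_mid 0.92 [290.1 179.4  29.6  32. ] 861
medium_mid 0.8 [377.  188.3  34.4  36.6] 885
large_mid 0.89 [164.2 186.9  51.7  39. ] 1581
large_mid 0.65 [282.1 102.9  44.9  44. ] 1437
l 46 [288.4 103.8  29.7  29.8]
l 54 [287.8 103.2  35.3  35.4]
l 64 [287.3 102.9  41.6  42.5]
m 46 [294.7 181.2  26.9  30.6]
m 54 [294.2 182.   31.9  36.3]
m 64 [293.9 182.5  37.7  42.4]
[ 2.76995632 27.0202653  21.67309883]
```

View pics/c0.png

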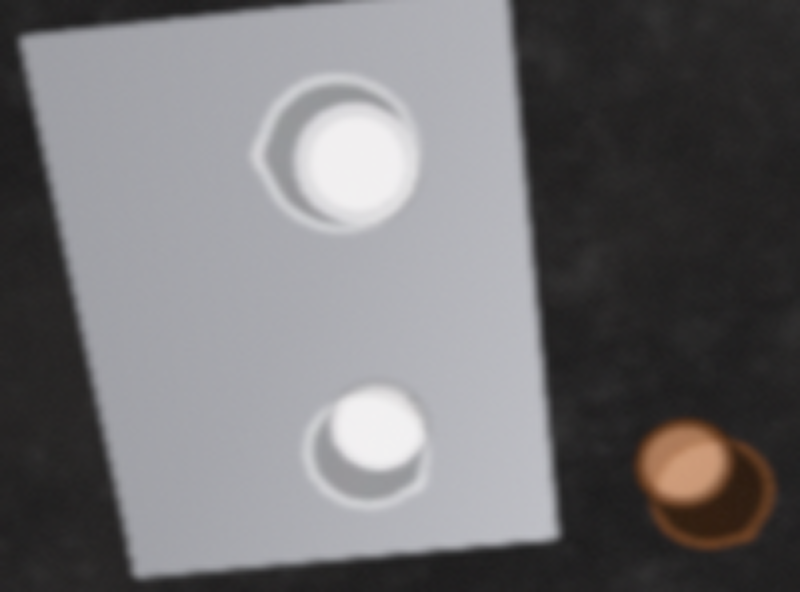

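Request:
step_arm(
  commands="1 2.8 27.1 5 0 0 0;1 2.8 27.1 5 0 0 0;1 2.8 27.1 5 0 0 0;1 2.8 27.1 5 0 0 0;1 2.8 27.1 5 0 0 0;1 2.8 27.1 5 0 0 0;1 2.8 27.1 5 0 0 0;1 2.8 27.1 20 0 0 0;1 2.8 27.1 20 0 0 0;1 2.8 27.1 20 0 0 0;1 2.8 27.1 20 0 0 0;1 2.8 27.1 20 0 0 0;1 2.8 27.1 20 0 0 0",
)

```text
time_s: 5.55
eef_pos: [484.4, 15.2, 217.1]
ee_rot: [-0.0, 1.0, 0.0, -0.0]
force: [0.5, 0.0, 1.1]
grip_width: 1.002
grip_force: 0.0
```

Run:
```python
from look import *
print(sense()["eef_pos"])
save("wrist","w1")
look("wrist",["knob","nest_small","nest_medium","nest_large","nozzle_tip"])
```

```text
[484.38085821  15.17787839 217.08913596]
wrist knob 0.94 [324. 196.] [485.   9.  85.]
wrist nest_small 0.64 [425. 222.] [ 443. -110.   44.]
wrist nest_small 0.6 [481. 150.] [ 525. -162.   44.]
wrist nest_medium 0.81 [502. 222.] [ 443. -200.   44.]
wrist nest_large 0.8 [481. 150.] [ 525. -162.   44.]
wrist nest_large 0.24 [424. 222.] [ 442. -109.   44.]
wrist nozzle_tip 0.78 [535. 164.] [ 522. -154.  130.]
```

View pics/w1.png

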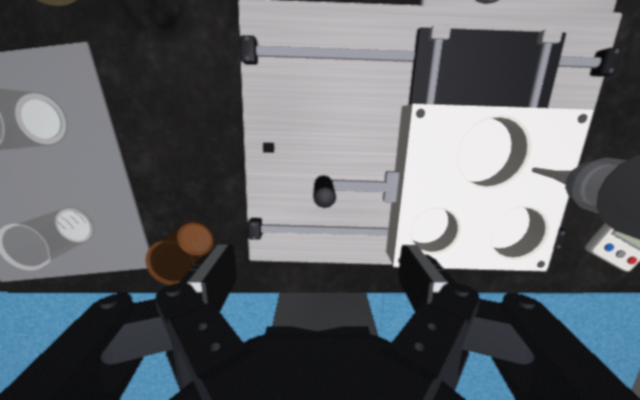

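Request:
step_arm(
  commands="1 0 0.5 4 0 0 0;1 0 0.5 8 0 0 0;1 0 0.5 12 0 0 0;1 0 0.5 13.3 0 0 0;1 0 0.5 13.3 0 0 0;0 0 0.5 13.3 0 0 0;0 0 0.5 13.3 0 0 0;0 0 0.5 13.3 0 0 0;0 0 0.5 13.3 0 0 0;0 0 0.5 13.3 0 0 0;0 0 0.5 13.3 0 0 0;0 0 0.5 13.3 0 0 0",
  newtons=40,
)

```text
time_s: 6.85
eef_pos: [484.8, 10.1, 84.6]
ee_rot: [0.0, 1.0, 0.0, 0.001]
force: [-0.6, 0.3, 5.6]
grip_width: 0.247
grip_force: 38.9
```

Request:
step_arm(
  commands="0 0 -2 0 0 0 0;0 0 -4 0 0 0 0;0 0 -6 0 0 0 0;0 0 -8 0 0 0 0;0 0 -10 0 0 0 0;0 0 -11 0 0 0 0;0 0 -12 0 0 0 0;0 0 -12 0 0 0 0;0 0 -12 0 0 0 0",
)

```text
time_s: 7.6
eef_pos: [485.0, 130.7, 84.7]
ee_rot: [-0.0, 1.0, 0.001, 0.001]
force: [0.2, 0.9, 7.3]
grip_width: 0.248
grip_force: 40.1
```

Request:
step_arm(
  commands="0 0 -1 0 0 0 0;0 0 -2 0 0 0 0;0 0 -3 0 0 0 0;0 0 -3.5 0 0 0 0;0 0 -4 0 0 0 0;0 0 -4 0 0 0 0",
)

```text
time_s: 8.1
eef_pos: [485.0, 168.0, 84.5]
ee_rot: [0.002, 1.0, 0.001, 0.001]
force: [-1.0, -18.1, 8.9]
grip_width: 0.249
grip_force: 41.2
```

Request:
step_arm(
  commands="0 0 0.3 0 0 0 0;0 0 0.3 0 0 0 0;1 0 0.3 0 0 0 0;1 0 0.3 0 0 0 0;1 0 0.3 0 0 0 0;1 0 0.3 0 0 0 0;1 0 0.3 0 0 0 0;1 0 0.3 -4 0 0 0;1 0 0.3 -8 0 0 0;1 0 0 -12 0 0 0;1 0 0 -16 0 0 0;1 0 0 -20 0 0 0;1 0 0 -20 0 0 0;1 0 0 -20 0 0 0",
)

```text
time_s: 9.27
eef_pos: [484.7, 170.3, 285.4]
ee_rot: [-0.0, 1.0, 0.0, 0.002]
force: [-0.3, -1.0, -0.3]
grip_width: 0.997
grip_force: 0.0
```

Run:
```python
from look import *
print(sense()["eef_pos"])
save("wrist","w2")
look("wrist",["knob","nest_small","nest_medium","nest_large","nozzle_tip","medium_mid","large_mid","small_mid"])
for l in ("medium_mid","large_mid","small_mid"):
    for d in trace("wrist",l)[:3]: print(l,round(d["score"],2),np.round(d["rect"],1),d["mask"].sum())
capture("top"); look("top",["knob","nest_medium","nest_large","nozzle_tip","button_top"])
capture("scene"); look("scene",["knob","nest_medium","nest_large","nozzle_tip","button_top"])
```

```text
[484.68892133 170.30583025 285.44800215]
wrist knob 0.87 [320. 183.] [481. 167.  85.]
wrist nest_small 0.71 [402. 208.] [436.  52.  44.]
wrist nest_medium 0.62 [468. 210.] [433. -40.  44.]
wrist nest_large 0.96 [450. 147.] [519.  -3.  44.]
wrist nozzle_tip 0.67 [633. 157.] [ 519. -148.  130.]
wrist medium_mid 0.97 [203. 218.] [419. 333.  39.]
wrist medium_mid 0.72 [310. 230.] [401. 181.  39.]
wrist large_mid 0.71 [ 44. 224.] [411. 559.  42.]
wrist large_mid 0.56 [185. 121.] [553. 340.  42.]
medium_mid 0.92 [200.1 218.4  55.3  47.8] 1948
medium_mid 0.82 [311.3 231.6  38.   53.5] 1623
large_mid 0.81 [ 41.8 227.1  83.5  54.4] 3512
large_mid 0.61 [181.5 120.6  79.2  56.7] 3389
top knob 0.19 [341. 234.] [435. -48.  85.]
top nest_medium 0.69 [341. 235.] [431. -48.  44.]
top nest_large 0.73 [372. 212.] [ 526. -175.   44.]
top nest_large 0.62 [331. 212.] [526.  -6.  44.]
top nozzle_tip 0.7 [372. 217.] [ 500. -164.  130.]
top button_top 0.51 [376. 210.] [ 514. -157.  335.]
scene knob 0.73 [276. 305.] [443. 399.  85.]
scene knob 0.63 [316. 257.] [485. 176.  85.]
scene nest_medium 0.83 [368. 236.] [438. -56.  44.]
scene nest_large 0.72 [339. 234.] [524.   4.  44.]
scene nozzle_tip 0.98 [366. 195.] [ 522. -149.  130.]
```

View pics/w2.png

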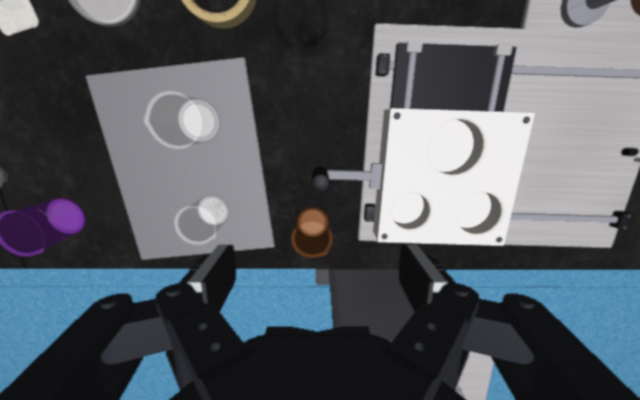

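Run:
```python
from look import *
from scipy.optimize import least_squares
m=camera_model("wrist")
print("screws",[np.round(pix2z("wrist",p,70,m)[:2],1).tolist() for p in [(397,116),(527,121),(384,237),(499,239)]])
print("mat",[np.round(pix2z("wrist",p,4,m)[:2],1).tolist() for p in [(87,75),(244,58),(274,246),(142,260)]])
def sil(p,w,h):
    return np.array([proj("wrist",[p[0]+w/2*np.cos(t),p[1]+w/2*np.sin(t),z],m) for t in np.linspace(0,6.28,60) for z in (4,4+h)])
for n,p,rc in (("front",(419,333),(200.1,218.4,55.3,47.8)),("rear",(553,340),(181.5,120.6,79.2,56.7)),("brown",(401,181),(311.3,231.6,38,53.5))):
  for w,h in ((46,60),(54,70),(64,75)):
    def f(x):
        q=sil(x,w,h); return np.r_[(q.max(0)+q.min(0))/2,np.ptp(q,axis=0)]-rc
    r=least_squares(f,p); print(n,w,np.round(r.x,1),np.round(r.fun,1))
```

```text
screws [[559.1, 76.3], [553.6, -78.2], [404.5, 81.1], [401.8, -72.9]]
mat [[612.8, 482.7], [633.9, 268.3], [359.6, 239.7], [334.3, 456.6]]
front 46 [419.5 338.2] [-0.9 -0.1 -6.2 -3.7]
front 54 [422.2 332.8] [ 0.5 -0.2  2.8  4.6]
front 64 [423.6 328.4] [ 2.2 -0.2 11.4 12.9]
rear 46 [555.9 349.6] [ -3.6  -2.4 -21.5 -16.9]
rear 54 [554.6 344.4] [ -2.2  -1.5 -11.   -8.7]
rear 64 [552.7 340. ] [-0.3  0.  -1.3  0.9]
brown 46 [398.5 178.3] [ 0.   0.4 -4.2 -8.5]
brown 54 [401.7 178.1] [ 0.   0.1  2.8 -0. ]
brown 64 [403.4 177.9] [ 0.   0.1 11.   8.2]
```

Run:
```python
from look import *
m=camera_model("wrist")
im=cv2.imread("pics/w2.png")[80:260,130:270]
k=4;big=cv2.resize(im,None,fx=k,fy=k-0.7,interpolation=cv2.INTER_CUBIC)
out=[]
for w,h,p in ((46,60,(419.5,338.2)),(54,70,(422.2,332.8))):
    b=big.copy()
    for z in (4,4+h):
        q=np.array([proj("wrist",[p[0]+w/2*np.cos(t),p[1]+w/2*np.sin(t),z],m) for t in np.linspace(0,6.28,60)])
        q=(q-[130,80]+.5)*[k,k-.7]; cv2.polylines(b,[q.astype(np.int32)],True,(0,0,255) if w==46 else (0,160,0),1)
    out.append(b[280:])
o=np.hstack(out);o=o[:, :1120];print(o.shape);cv2.imwrite("pics/c2.png",np.vstack([out[0][:,120:],out[1][:,120:]])[:600] if False else np.hstack([x[:,100:480] for x in out]))
```

```text
(314, 1120, 3)
```

View pics/c2.png

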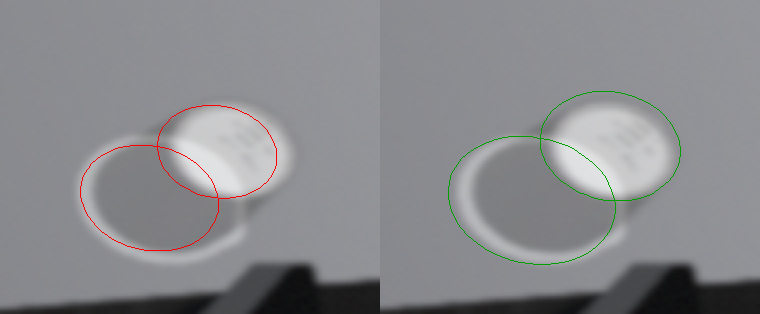

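Request:
step_arm(
  commands="1 -6.4 -16.3 5 0 0 0;1 -6.4 -16.3 5 0 0 0;1 -6.4 -16.3 5 0 0 0;1 -6.4 -16.3 5 0 0 0;1 -6.4 -16.3 5 0 0 0;1 -6.4 -16.3 11.5 0 0 0;1 -6.4 -16.3 11.5 0 0 0;1 -6.4 -16.3 11.5 0 0 0",
)

```text
time_s: 11.13
eef_pos: [417.9, 332.5, 164.3]
ee_rot: [0.002, 1.0, 0.001, -0.004]
force: [-0.6, -0.5, -0.9]
grip_width: 1.002
grip_force: 0.0
```

Run:
```python
from look import *
from scipy.optimize import least_squares
print(sense()["eef_pos"])
m=camera_model("wrist"); im=save("wrist","w3")
look("wrist",["medium_mid","large_mid","small_mid"])
for l in ("medium_mid","large_mid"):
  for d in trace("wrist",l)[:2]:
    rc=np.array(d["rect"]); print(l,round(d["score"],2),np.round(rc))
    for w,h in ((46,60),(54,70),(64,75)):
      def f(x):
        q=np.array([proj("wrist",[x[0]+w/2*np.cos(t),x[1]+w/2*np.sin(t),z],m) for t in np.linspace(0,6.28,60) for z in (4,4+h)])
        return np.r_[(q.max(0)+q.min(0))/2,np.ptp(q,axis=0)]-rc
      r=least_squares(f,pix2z("wrist",rc[:2],40,m)[:2]); print(w,np.round(r.x,1),np.round(r.fun,1))
```

```text
[417.87835177 332.45078441 164.26837945]
wrist medium_mid 0.84 [475. 210.] [406. 179.  39.]
wrist medium_mid 0.82 [321. 190.] [425. 330.  39.]
wrist large_mid 0.78 [311.  27.] [564. 339.  42.]
wrist large_mid 0.73 [ 75. 203.] [414. 568.  42.]
medium_mid 0.95 [483. 214.  97.  76.]
46 [401.5 171. ] [  3.   -0.2 -13.6 -11. ]
54 [404.2 179.4] [-0.5  0.   1.9  1.7]
64 [405.5 186.2] [-4.4  0.4 15.5 14.3]
medium_mid 0.59 [569. 117. 143. 214.]
46 [504.5 112.5] [   6.6  -21.1  -26.8 -150.3]
54 [503.4 123.5] [   1.6  -21.1   -6.  -135.9]
64 [502.1 131.7] [  -3.6  -20.4   10.8 -119.5]
large_mid 0.74 [ 64. 208. 128.  83.]
46 [407.2 577.4] [ -5.3  -0.8 -23.  -18.7]
54 [409.  566.3] [-1.1  0.2 -3.9 -5.9]
64 [409.8 557.9] [ 3.5  1.  11.8  6.8]
large_mid 0.58 [306.  39. 101.  78.]
46 [547.1 340.8] [ -0.2  -0.8 -38.    4.4]
54 [539.4 340.4] [ -0.    5.8 -24.1  17.3]
64 [531.6 340.3] [ 0.  13.7 -8.5 29.4]
```

View pics/w3.png

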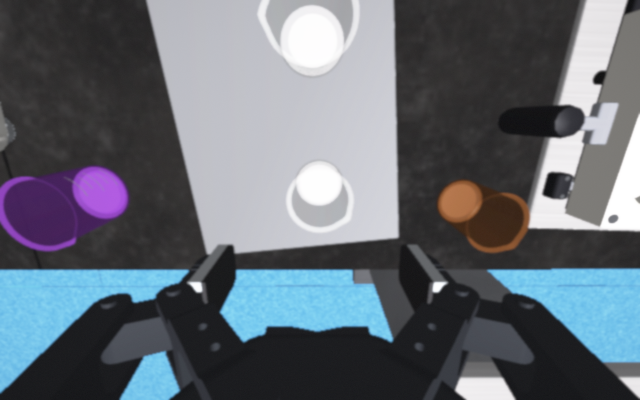

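Run:
```python
from look import *
m=camera_model("wrist")
for p,z in (((319.5,183),8),((320,183),4),((320,201),74),((286.5,199),74),((320,232),74),((353,199),74)): print(p,z,np.round(pix2z("wrist",p,z,m),1))
```

```text
(319.5, 183) 8 [426.7 331.3   8. ]
(320, 183) 4 [425.8 330.7   4. ]
(320, 201) 74 [425.7 331.3  74. ]
(286.5, 199) 74 [427.4 359.5  74. ]
(320, 232) 74 [397.7 331.2  74. ]
(353, 199) 74 [427.5 303.6  74. ]
```

Request:
step_arm(
  commands="1 0.75 0.15 0 0 0 0;1 0.75 0.15 4 0 0 0;1 0.75 0.15 8 0 0 0;1 0.75 0.15 11 0 0 0;1 0.75 0.15 11 0 0 0;1 0.75 0.15 11 0 0 0;0 0.75 0.15 11 0 0 0;0 0.75 0.15 11 0 0 0;0 0.75 0.15 11 0 0 0;0 0.75 0.15 11 0 0 0;0 0.75 0.15 11 0 0 0;0 0.75 0.15 11 0 0 0",
  newtons=40,
)

```text
time_s: 12.43
eef_pos: [428.7, 331.9, 61.0]
ee_rot: [-0.001, 1.0, 0.001, 0.002]
force: [-0.2, -3.2, 8.4]
grip_width: 0.613
grip_force: 40.6
```

Request:
step_arm(
  commands="0.85 0 0 0 0 0 0;0.85 0 0 0 0 0 0;0.85 -0.3 0 0.7 0 0 0;0.85 -0.3 0 0.7 0 0 0;0.85 -0.3 0 0.7 0 0 0;0 -0.3 0 0.7 0 0 0;0 -0.3 0 0.7 0 0 0;0 -0.3 0 0.7 0 0 0;0 -0.3 0 0.7 0 0 0;0 -0.3 0 0.7 0 0 0;0 -0.3 0 -3 0 0 0;0 -0.3 0 -6 0 0 0;0 -0.3 0 -10 0 0 0;0 -0.3 0 -12 0 0 0;0 -0.3 0 -12 0 0 0;0 -0.3 0 -12 0 0 0;0 -0.3 0 -12 0 0 0",
  newtons=40,
)

```text
time_s: 13.85
eef_pos: [424.0, 331.4, 177.2]
ee_rot: [0.0, 1.0, 0.0, -0.001]
force: [0.7, 0.1, -0.5]
grip_width: 0.618
grip_force: 43.0
```

Run:
```python
from look import *
s=sense();print(s["eef_pos"],s["grip_width"],s["grip_force"])
m=camera_model("wrist");save("wrist","w4")
for l in ("medium_mid",):
  for d in spot_point("wrist",l)[:3]: print(l,round(d["score"],2),np.round(d["xy"]),np.round(pix2z("wrist",d["xy"],s["eef_pos"][2]-15,m)))
look("wrist",["nest_medium","nest_large","nest_small","knob"])
```

```text
[423.96460635 331.38897324 177.24723694] 0.6181569989627159 42.98216832045
medium_mid 0.97 [318. 253.] [422. 331. 162.]
medium_mid 0.93 [467. 214.] [445. 251. 162.]
wrist nest_large 0.65 [318. 253.] [361. 331.  44.]
wrist nest_small 0.94 [615. 180.] [439.  46.  44.]
wrist knob 0.73 [534. 131.] [486. 165.  85.]
```

View pics/w4.png

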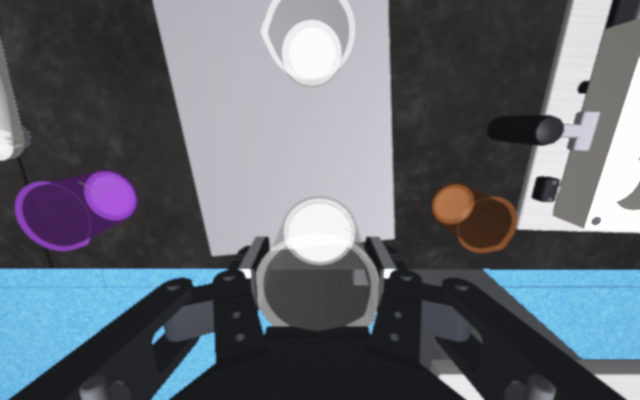

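Request:
step_arm(
  commands="0 0 0 -5 0 0 0;0 -4.9 37.3 -5 0 0 0;0 -4.9 37.3 -5 0 0 0;0 -4.9 37.3 -5 0 0 0;0 -4.9 37.3 -5 0 0 0;0 -4.9 37.3 -5 0 0 0;0 -4.9 37.3 -5 0 0 0;0 -4.9 37.3 -5 0 0 0;0 -4.9 37.3 -5 0 0 0;0 -4.9 37.3 -5 0 0 0;0 -4.9 37.3 -5 0 0 0;0 -4.9 37.3 -5 0 0 0;0 -4.9 37.3 -5 0 0 0;0 -4.9 37.3 -5 0 0 0;0 -4.9 37.3 -5 0 0 0",
)

```text
time_s: 15.4
eef_pos: [376.0, -40.2, 228.6]
ee_rot: [-0.0, 1.0, 0.002, -0.0]
force: [0.2, 0.5, -1.1]
grip_width: 0.613
grip_force: 43.2
```

Run:
```python
from look import *
s=sense();print(s["eef_pos"],s["grip_width"],s["grip_force"])
m=camera_model("wrist");save("wrist","w5")
look("wrist",["nest_medium","nest_large","nest_small","knob","nozzle_tip","button_top"])
```

```text
[375.96724301 -40.21163419 228.63901837] 0.6132314010644745 43.21650203957688
wrist nest_medium 0.7 [319. 125.] [441. -42.  44.]
wrist nest_small 0.96 [235. 121.] [445.  49.  44.]
wrist knob 0.71 [85. 73.] [486. 168.  85.]
wrist nozzle_tip 0.83 [477.  10.] [ 521. -154.  130.]
```

View pics/w5.png

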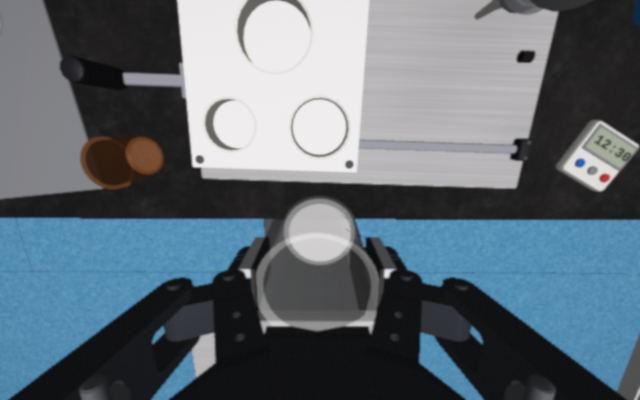

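Run:
```python
from look import *
m=camera_model("wrist")
im=cv2.imread("pics/w5.png",0)
for n,(x0,y0,x1,y1) in dict(med=(284,88,356,164),sm=(200,90,262,158)).items():
    c=cv2.Canny(im[y0:y1,x0:x1],30,90); ys,xs=np.nonzero(c); pts=np.c_[xs+x0,ys+y0].astype(np.float32)
    h=cv2.convexHull(pts); e=cv2.fitEllipse(h); print(n,np.round(e[0],1),np.round(e[1],1),len(h),np.round(pix2z("wrist",e[0],70,m),1))
for p in ((291,127),(348,127),(320,97),(320,157),(320,127),(200,159),(349,164)): print(p,np.round(pix2z("wrist",p,70,m),1))
s=sense();print(s["eef_pos"])
# held beaker: base centre (319,232), z=TCP-50 ; rim centre (318,285) z=TCP+20
z=s["eef_pos"][2]
for p,zz in (((319,232),z-50),((318,283),z+20)): print(np.round(pix2z("wrist",p,zz,m),1))
```

```text
med [324.2 132.3] [59.5 78.7] 29 [434.2 -47.8  70. ]
sm [226.2 130.2] [55.6 72.3] 17 [436.1  50.5  70. ]
(291, 127) [439.3 -14.6  70. ]
(348, 127) [439.4 -71.6  70. ]
(320, 97) [467.5 -43.5  70. ]
(320, 157) [409.5 -43.7  70. ]
(320, 127) [439.3 -43.6  70. ]
(200, 159) [407.2  80.1  70. ]
(349, 164) [402.3 -73.8  70. ]
[375.89773017 -41.1321751  228.71942257]
[371.9 -42.1 178.7]
[377.1 -41.2 248.7]
```

Request:
step_arm(
  commands="0 3 0.17 0 0 0 0;0 6.33 0.17 3 0 0 0;0 6.33 0.17 6 0 0 0;0 6.33 0.17 8.5 0 0 0;0 6.33 0.17 10 0 0 0;0 6.33 0.17 10 0 0 0;0 6.33 0.17 10 0 0 0;0 6.33 0.17 10.6 0 0 0;0 6.33 0.17 11.2 0 0 0;0 6.33 0.17 11.8 0 0 0;0 6.33 0.17 11.8 0 0 0;0 6.33 0.17 11.8 0 0 0",
)

```text
time_s: 16.75
eef_pos: [439.1, -43.0, 110.7]
ee_rot: [-0.0, 1.0, 0.0, -0.0]
force: [-0.1, -0.3, -1.4]
grip_width: 0.612
grip_force: 43.1
```

Request:
step_arm(
  commands="0 0 0 0.5 0 0 0;0 0 0 1.0 0 0 0;0 0 0 1.45 0 0 0;0 0 0 1.45 0 0 0;0 0 0 1.45 0 0 0",
)

```text
time_s: 17.17
eef_pos: [439.0, -43.0, 96.0]
ee_rot: [-0.0, 1.0, 0.0, -0.0]
force: [0.7, 0.5, -0.2]
grip_width: 0.611
grip_force: 43.1
```

Request:
step_arm(
  commands="1 0 0 0 0 0 0;1 0 0 0 0 0 0;1 0 0 0 0 0 0;1 0 0 0 0 0 0;1 0 0 -4 0 0 0;1 0 0 -8 0 0 0;1 0 0 -12 0 0 0;1 0 0 -14 0 0 0;1 6 -38.1 -14 0 0 0;1 6 -38.1 -14 0 0 0;1 6 -38.1 -14 0 0 0;1 6 -38.1 -14 0 0 0;1 6 -38.1 -14 0 0 0;1 6 -38.1 -14 0 0 0;1 6 -38.1 -14 0 0 0;1 6 -38.1 -14 0 0 0;1 6 -38.1 -14 0 0 0;1 6 -38.1 -14 0 0 0;1 6 -38.1 -14 0 0 0;1 6 -38.1 -14 0 0 0",
)

```text
time_s: 18.83
eef_pos: [498.6, 338.0, 235.8]
ee_rot: [0.0, 1.0, 0.001, -0.0]
force: [0.1, -0.6, -1.0]
grip_width: 1.002
grip_force: 0.0
```

Request:
step_arm(
  commands="1 0 0 0 0 0 0;1 0 0 0 0 0 0;1 0 0 0 0 0 0",
)

```text
time_s: 19.08
eef_pos: [499.1, 336.9, 236.6]
ee_rot: [-0.0, 1.0, -0.0, 0.0]
force: [1.1, 0.4, -0.3]
grip_width: 0.999
grip_force: 0.0
```

Run:
```python
from look import *
from scipy.optimize import least_squares
s=sense();print(s["eef_pos"])
m=camera_model("wrist");im=save("wrist","w6")
look("wrist",["large_mid","bench_mat"])
for d in trace("wrist","large_mid")[:2]:
    rc=np.array(d["rect"]); print(round(d["score"],2),np.round(rc,1))
    w,h=64,75
    def f(x):
        q=np.array([proj("wrist",[x[0]+w/2*np.cos(t),x[1]+w/2*np.sin(t),z],m) for t in np.linspace(0,6.28,60) for z in (4,4+h)])
        return np.r_[(q.max(0)+q.min(0))/2,np.ptp(q,axis=0)]-rc
    r=least_squares(f,pix2z("wrist",rc[:2],40,m)[:2]); print(w,np.round(r.x,1),np.round(r.fun,1))
capture("scene"); look("scene",["medium_mid","nest_medium"])
```

```text
[499.08059952 336.92600324 236.62213556]
wrist large_mid 0.8 [142. 247.] [413. 561.  42.]
wrist large_mid 0.59 [314. 134.] [554. 341.  42.]
wrist bench_mat 0.7 [621. 230.] [420. -92.   0.]
wrist bench_mat 0.66 [299. 184.] [487. 363.   0.]
0.96 [135.1 251.9  82.1  64.9]
64 [410.8 562.4] [ 1.2 -0.   5.8  7.4]
0.75 [352.6  13.9  71.6  26.9]
64 [644.5 304.5] [ 0.3 24.2 -1.3 62.5]
scene medium_mid 0.72 [335. 282.] [392. 183.  39.]
scene medium_mid 0.53 [365. 229.] [469. -81.  39.]
scene nest_medium 0.69 [366. 236.] [446. -51.  44.]
scene nest_medium 0.58 [341. 232.] [523.  -9.  44.]
scene nest_medium 0.23 [264. 284.] [557. 343.  44.]
```

View pics/w6.png

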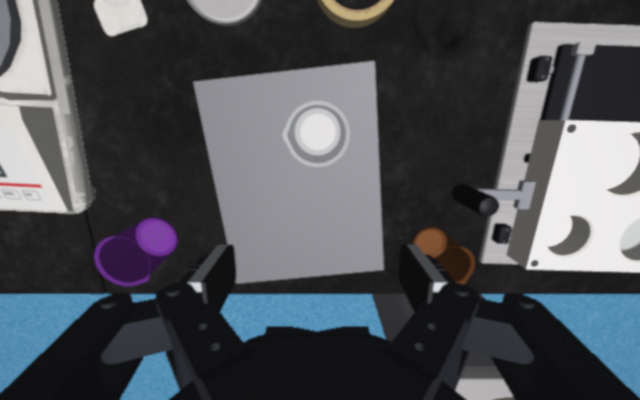

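Run:
```python
from look import *
m=camera_model("wrist")
for p,z in (((349,134),79),((288,134),79),((319,101),79),((319,167),79),((319,134),79),((318,132),8)): print(p,np.round(pix2z("wrist",p,z,m),1))
for p in ((194,81),(375,61),(384,270),(235,284)): print(p,np.round(pix2z("wrist",p,4,m),1))
s=sense();print(s["eef_pos"])
```

```text
(349, 134) [555.6 306.3  79. ]
(288, 134) [555.6 367.4  79. ]
(319, 101) [586.8 336.5  79. ]
(319, 167) [522.3 336.3  79. ]
(319, 134) [555.6 336.4  79. ]
(318, 132) [554.7 337.1   8. ]
(194, 81) [614.1 486.6   4. ]
(375, 61) [636.2 269.9   4. ]
(384, 270) [358.9 240.4   4. ]
(235, 284) [335.3 459.8   4. ]
[498.90478757 337.86697998 236.29393437]
```

Request:
step_arm(
  commands="1 5.59 0.04 5 0 0 -0.5;1 5.59 0.04 8 0 0 -1.571;1 5.59 0.04 8 0 0 -1.571;1 5.59 0.04 8 0 0 -1.571;1 5.59 0.04 8 0 0 -1.571;1 5.59 0.04 8 0 0 -1.571;1 5.59 0.04 8 0 0 -1.571;1 5.59 0.04 8 0 0 -1.571;1 5.59 0.04 8 0 0 -1.571;1 5.59 0.04 8 0 0 -1.571;1 5.59 0.04 8 0 0 -1.571;1 5.59 0.04 8 0 0 -1.571;1 5.59 0.04 8 0 0 -1.571;1 5.59 0.04 8 0 0 -1.571;1 5.59 0.04 8 0 0 -1.571;1 5.59 0.04 8 0 0 -1.571",
)

```text
time_s: 20.77
eef_pos: [554.8, 337.6, 156.2]
ee_rot: [0.0, 0.708, 0.707, -0.0]
force: [-1.5, -0.5, -0.7]
grip_width: 1.001
grip_force: 0.0
```

Request:
step_arm(
  commands="1 0 0 3 0 0 0;1 0 0 6 0 0 0;1 0 0 9 0 0 0;1 0 0 10.2 0 0 0;1 0 0 10.2 0 0 0;1 0 0 10.2 0 0 0;0 0 0 10.2 0 0 0;0 0 0 10.2 0 0 0;0 0 0 10.2 0 0 0;0 0 0 10.2 0 0 0;0 0 0 10.2 0 0 0;0 0 0 7 0 0 0;0 0 0 3.5 0 0 0;0 0 0 0 0 0 0;0 0 0 -4 0 0 0;0 0 0 -7 0 0 0;0 0 0 -7 0 0 0;0 0 0 -7 0 0 0",
  newtons=40,
)

```text
time_s: 22.27
eef_pos: [555.2, 337.9, 228.8]
ee_rot: [0.001, 0.707, 0.707, 0.002]
force: [-0.3, -0.7, -2.6]
grip_width: 0.734
grip_force: 44.9
```

Run:
```python
from look import *
# rebuild w5 camera: same tool->camera offset, yaw 0
s=sense(); m=camera_model("wrist"); q=s["ee_rot"]; Rt=R.from_quat([q[1],q[2],q[3],q[0]])
off=Rt.inv().apply(np.array(m["eye"])-s["eef_pos"]); Rc=Rt.inv().as_matrix()@rm(m)
R0=R.from_quat([1,0,0,0]); t0=np.array([375.95,-40.7,228.68])
qc=R.from_matrix(R0.as_matrix()@Rc).as_quat(); m5=dict(mtx=m["mtx"],eye=t0+R0.apply(off),rotation=[qc[3],*qc[:3]])
print("check med",np.round(pix2z("w",(320,127),70,m5),1))
im=cv2.imread("pics/w5.png"); cv2.imwrite("pics/c5.png",cv2.resize(im[0:100,200:350],None,fx=5,fy=5,interpolation=cv2.INTER_CUBIC))
for p in ((238,36),(311,36),(275,74),(275,36)): print(p,np.round(pix2z("w",p,70,m5),1))
```

```text
check med [440.2 -43.5  70. ]
(238, 36) [521.   32.2  70. ]
(311, 36) [521.  -34.9  70. ]
(275, 74) [488.9  -0.5  70. ]
(275, 36) [521.   -1.8  70. ]
```

View pics/c5.png

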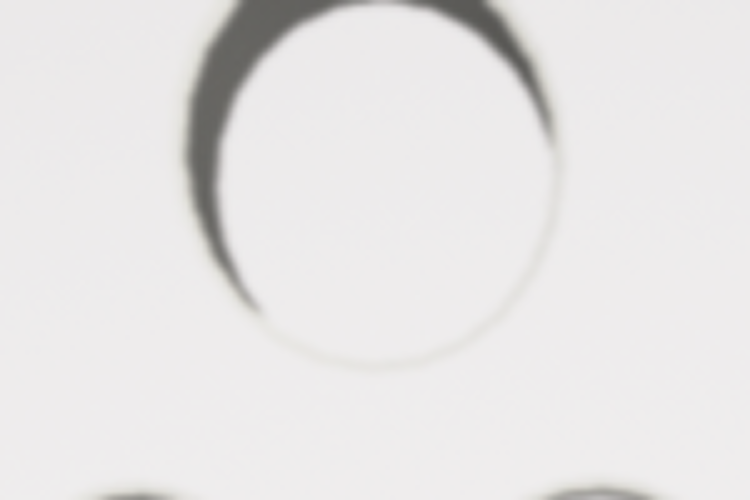

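Request:
step_arm(
  commands="0 -33.9 -3.27 0 0 0 0;0 -33.9 -3.27 0 0 0 0;0 -33.9 -3.27 0 0 0 0;0 -33.9 -3.27 0 0 0 0;0 -33.9 -3.27 0 0 0 0;0 -33.9 -3.27 0 0 0 0;0 -33.9 -3.27 0 0 0 0;0 -33.9 -3.27 0 0 0 0;0 -33.9 -3.27 0 0 0 0;0 -33.9 -3.27 0 0 0 0;0 -33.9 -3.27 3 0 0 0;0 -33.9 -3.27 6 0 0 0;0 -33.9 -3.27 9 0 0 0;0 -33.9 -3.27 10 0 0 0;0 -33.9 -3.27 10 0 0 0;0 -33.9 -3.27 10 0 0 0",
)

```text
time_s: 23.6
eef_pos: [522.7, -0.7, 126.9]
ee_rot: [0.0, 0.706, 0.708, 0.0]
force: [0.5, -1.3, -1.2]
grip_width: 0.726
grip_force: 45.1
```

Request:
step_arm(
  commands="0 0 0 0.5 0 0 0;0 0 0 1 0 0 0;0 0 0 1.4 0 0 0;0 0 0 1.7 0 0 0;0 0 0 1.7 0 0 0;0 0 0 1.7 0 0 0",
)

```text
time_s: 24.1
eef_pos: [522.4, -1.4, 109.3]
ee_rot: [-0.0, 0.707, 0.707, -0.0]
force: [0.2, -0.1, -2.0]
grip_width: 0.724
grip_force: 45.2
```

Request:
step_arm(
  commands="0 0 0 0.5 0 0 0;0 0 0 1 0 0 0;0 0 0 1.38 0 0 0;0 0 0 1.38 0 0 0;0 0 0 1.38 0 0 0;0.92 0 0 1.38 0 0 0;0.92 0 0 1.38 0 0 0;0.92 0 0 1.38 0 0 0;0.92 0 0 1.38 0 0 0;0.92 0 0 -2 0 0 0;0.92 0 0 -5 0 0 0;0.92 0 0 -9 0 0 0;0.92 0 0 -10 0 0 0",
)

```text
time_s: 25.18
eef_pos: [524.0, -1.7, 214.6]
ee_rot: [0.003, 0.707, 0.708, 0.002]
force: [0.2, -0.6, 0.7]
grip_width: 0.921
grip_force: 0.0
```

Request:
step_arm(
  commands="0.9 16.9 -3.9 0 0 0 0;0.9 16.9 -3.9 0 0 0 0;0.9 16.9 -3.9 0 0 0 0;0.9 16.9 -3.9 0 0 0 0;0.9 16.9 -3.9 2 0 0 0;0.9 16.9 -3.9 6 0 0 0;0.9 16.9 -3.9 9 0 0 0;0.9 16.9 -3.9 11 0 0 0;0.9 16.9 -3.9 11 0 0 0;0.9 16.9 -3.9 11 0 0 0",
)

```text
time_s: 26.02
eef_pos: [483.1, 167.5, 99.0]
ee_rot: [-0.0, 0.707, 0.707, -0.001]
force: [0.4, -0.2, 0.9]
grip_width: 0.9
grip_force: 0.0
```

Down 14 mm, grip.

Request:
step_arm(
  commands="0.9 0 0.1 1.4 0 0 0;0.9 0 0.1 1.4 0 0 0;0 0 0.1 1.4 0 0 0;0 0 0.1 1.4 0 0 0;0 0 0.1 1.4 0 0 0;0 0 0.1 1.4 0 0 0;0 0 0.1 1.4 0 0 0;0 0 0.1 1.4 0 0 0;0 0 0.1 1.4 0 0 0;0 0 0.1 1.4 0 0 0",
  newtons=40,
)

```text
time_s: 26.85
eef_pos: [484.9, 167.6, 86.2]
ee_rot: [0.001, 0.707, 0.707, 0.001]
force: [-0.1, 0.4, 5.1]
grip_width: 0.248
grip_force: 38.8
```

Request:
step_arm(
  commands="0 -1.1 0.8 0 0 0 0;0 -2.5 1.8 0 0 0 0;0 -4 2.9 0 0 0 0;0 -5.5 4 0 0 0 0;0 -7 5.2 0 0 0 0;0 -8.5 6.3 0 0 0 0;0 -10 7.4 0 0 0 0;0 -10.6 7.9 0 0 0 0;0 -11 8.2 0 0 0 0;0 -11 8.2 0 0 0 0;0 -11 8.2 0 0 0 0;0 -11 8.2 0 0 0 0",
)

```text
time_s: 27.85
eef_pos: [567.1, 57.4, 86.2]
ee_rot: [0.001, 0.707, 0.707, 0.001]
force: [1.3, -1.0, 5.8]
grip_width: 0.249
grip_force: 39.3
```

Run:
```python
from look import *
H2={"nozzle_tip":130,"medium_mid":79,"large_mid":81.5,"knob":85,"button_top":335}
s=sense();print(s["eef_pos"],s["force"])
for c in("scene","top"):
    im=save(c,"x_"+c)
    for l in H2:
        for d in spot_point(c,l)[:3]: print(c,l,round(d["score"],2),np.round(d["xy"]),np.round(pix2z(c,d["xy"],H2[l])))
im=cv2.imread("pics/x_scene.png"); cv2.imwrite("pics/cx.png",cv2.resize(im[130:260,300:440],None,fx=4.5,fy=4.5,interpolation=cv2.INTER_CUBIC))
```

```text
[567.11505961  57.37959783  86.19175271] [ 1.34339294 -0.95436684  5.84610139]
scene nozzle_tip 0.76 [369. 196.] [ 511. -152.  130.]
scene medium_mid 0.83 [334. 279.] [385. 203.  79.]
scene medium_mid 0.45 [368. 205.] [ 517. -162.   79.]
scene large_mid 0.83 [244. 356.] [392. 573.  82.]
scene large_mid 0.75 [342. 201.] [ 601. -111.   82.]
scene large_mid 0.29 [242. 262.] [652. 348.  82.]
scene knob 0.64 [316. 227.] [577.  66.  85.]
top nozzle_tip 0.87 [370. 215.] [ 507. -158.  130.]
top nozzle_tip 0.47 [356. 191.] [ 602. -102.  130.]
top large_mid 0.75 [191. 238.] [405. 550.  82.]
top large_mid 0.66 [360. 194.] [ 594. -118.   82.]
top button_top 0.54 [373. 210.] [ 511. -146.  335.]
top button_top 0.39 [422. 241.] [ 407. -319.  335.]
```

View pics/cx.png

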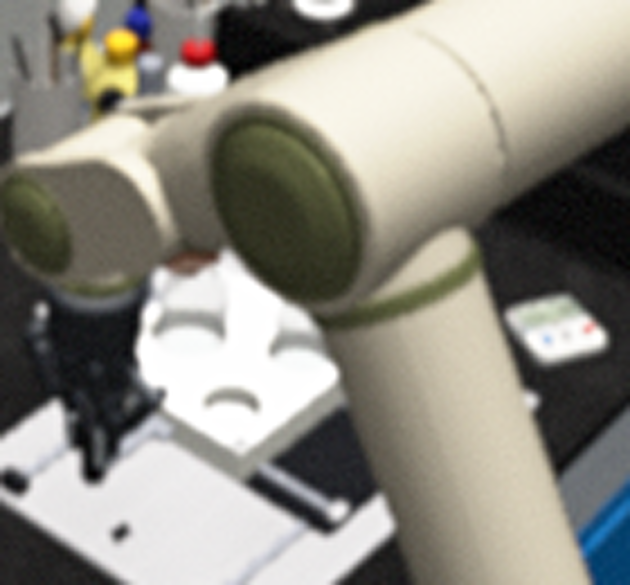

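Request:
step_arm(
  commands="0.6 0 0 0 0 0 0;0.6 0 0 0 0 0 0;0.6 0 0 0 0 0 0;0.6 0 0 0 0 0 0;0.6 0 0 -4 0 0 0;0.6 0 0 -8 0 0 0;0.6 0 0 -12 0 0 0;0.6 0 0 -15 0 0 0;0.6 -20.7 -18.2 -15 0 0 1.571;0.6 -20.7 -18.2 -15 0 0 1.571;0.6 -20.7 -18.2 -15 0 0 1.571;0.6 -20.7 -18.2 -15 0 0 1.571;0.6 -20.7 -18.2 -15 0 0 1.571;0.6 -20.7 -18.2 -15 0 0 1.571;0.6 -20.7 -18.2 -15 0 0 1.571;0.6 -20.7 -18.2 -15 0 0 1.571;0.6 -20.7 -18.2 -15 0 0 1.571;0.6 -20.7 -18.2 -15 0 0 1.571;0.6 -20.7 -18.2 -15 0 0 1.571;0.6 -20.7 -18.2 -15 0 0 1.571",
)

```text
time_s: 30.12
eef_pos: [384.4, -149.5, 235.2]
ee_rot: [-0.0, 0.999, 0.033, -0.0]
force: [-0.1, 0.7, -0.8]
grip_width: 0.601
grip_force: 0.0
```

Request:
step_arm(
  commands="0 0 0 0 0 0 0.1;0 0 0 0 0 0 0.1;0 0 0 0 0 0 0.1",
)

```text
time_s: 30.37
eef_pos: [384.5, -149.4, 235.2]
ee_rot: [-0.0, 1.0, -0.013, -0.0]
force: [-0.1, -0.2, -0.4]
grip_width: 0.181
grip_force: 0.0
```

Run:
```python
from look import *
H2={"nozzle_tip":130,"medium_mid":79,"large_mid":81.5,"nest_small":44,"button_top":335}
s=sense();print(s["eef_pos"],s["ee_rot"],s["force"])
m=camera_model("wrist");print(m["eye"])
im=save("wrist","w7")
for l in H2:
    for d in spot_point("wrist",l)[:3]: print(l,round(d["score"],2),np.round(d["xy"],1),np.round(pix2z("wrist",d["xy"],H2[l],m)))
```

```text
[ 384.49902742 -149.43900729  235.1831001 ] [-5.97697262e-05  9.99921546e-01 -1.25257548e-02 -5.99115760e-05] [-0.10430218 -0.21142164 -0.42232577]
[ 454.22774503 -150.78663556  361.34380675]
medium_mid 0.91 [321.6  46.8] [ 519. -157.   79.]
medium_mid 0.75 [ 43.5 171.9] [410. 134.  79.]
nest_small 0.72 [227.8  55. ] [522. -59.  44.]
```

View pics/w7.png

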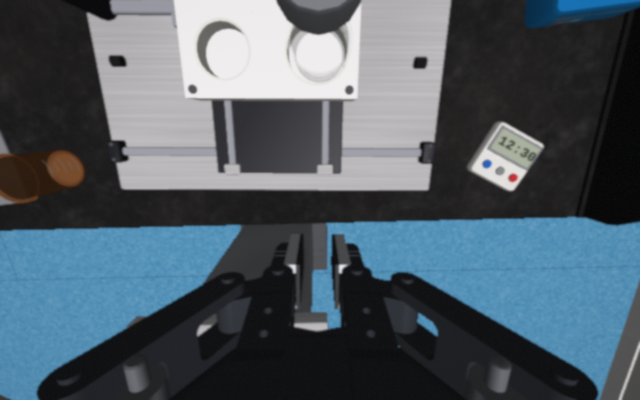

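Request:
step_arm(
  commands="0 0 0 -4 0 0 0;0 0 0 -8 0 0 0;0 0 0 -12 0 0 0;0 0 0 -16.5 0 0 0;0 0 0 -16.5 0 0 0;0 4 0 -16.5 0 0 0;0 8 0 -16.5 0 0 0;0 12 0 -16.5 0 0 0;0 13.65 0 -16.5 0 0 0;0 13.65 0 -16.5 0 0 0;0 13.65 0 -16.5 0 0 0",
)

```text
time_s: 31.58
eef_pos: [521.3, -153.3, 399.4]
ee_rot: [-0.0, 1.0, -0.013, -0.001]
force: [-0.7, 0.5, -0.0]
grip_width: 0.002
grip_force: 0.0
```

Run:
```python
from look import *
s=sense();print(s["eef_pos"],s["grip_width"],s["force"])
m=camera_model("wrist"); im=save("wrist","w8")
for l,z in (("button_top",335),("large_mid",81),("medium_mid",79)):
  for d in spot_point("wrist",l)[:3]: print(l,round(d["score"],2),np.round(d["xy"],1),np.round(pix2z("wrist",d["xy"],z,m)))
```

```text
[ 521.31580127 -153.32041058  399.40615515] 0.0015903669117781996 [-0.71177102  0.48881555 -0.04530943]
button_top 0.61 [315.9 223.4] [ 518. -152.  335.]
large_mid 0.79 [284.4 115.3] [ 600. -104.   81.]
medium_mid 0.7 [145.5 227.8] [419. 148.  79.]
medium_mid 0.49 [318.9 166. ] [ 519. -156.   79.]
```

View pics/w8.png

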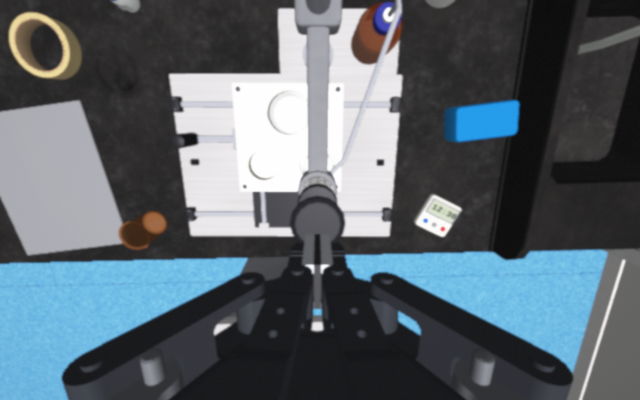

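Request:
step_arm(
  commands="0 0 0 3 0 0 0;0 0 0 4.3 0 0 0;0 0 0 5 0 0 0;0 0 0 5.6 0 0 0;0 0 0 6.2 0 0 0;0 0 0 6.6 0 0 0;0 0 0 6.9 0 0 0;0 0 0 7 0 0 0;0 0 0 7 0 0 0;0 0 0 7 0 0 0;0 0 0 7 0 0 0;0 0 0 7 0 0 0",
)

```text
time_s: 32.78
eef_pos: [520.9, -153.5, 332.8]
ee_rot: [0.001, 1.0, -0.014, 0.001]
force: [-5.3, 1.2, 12.6]
grip_width: -0.001
grip_force: 6.5
```

Request:
step_arm(
  commands="0 0 0 0.4 0 0 0;0 0 0 0.6 0 0 0;0 0 0 0.6 0 0 0;0 0 0 0.6 0 0 0;0 0 0 0.6 0 0 0;0 0 0 0.6 0 0 0",
)

```text
time_s: 33.28
eef_pos: [521.2, -153.6, 331.4]
ee_rot: [0.003, 1.0, -0.014, 0.005]
force: [-11.4, 5.4, 39.4]
grip_width: 0.003
grip_force: 19.4
```

Request:
step_arm(
  commands="0 0 0 -2 0 0 0;0 0 0 -5 0 0 0;0 0 0 -7 0 0 0;0 0 0 -7 0 0 0;1 0 0 -7 0 0 0;1 4.07 -21.2 -7 0 0 0;1 4.07 -21.2 -7 0 0 0;1 4.07 -21.2 -7 0 0 0;1 4.07 -21.2 -7 0 0 0;1 4.07 -21.2 -7 0 0 0;1 4.07 -21.2 -3 0 0 0;1 4.07 -21.2 10 0 0 0;1 4.07 -21.2 10 0 0 0;1 4.07 -21.2 20 0 0 0;1 4.07 -21.2 20 0 0 0;1 4.07 -21.2 20 0 0 0;1 4.07 -21.2 20 0 0 0;1 4.07 -21.2 20 0 0 0",
)

```text
time_s: 34.78
eef_pos: [564.5, 57.7, 118.3]
ee_rot: [-0.001, 1.0, -0.014, -0.005]
force: [-0.1, 0.0, -0.3]
grip_width: 1.0
grip_force: 0.0
```

Request:
step_arm(
  commands="1 0.1 0 3 0 0 0;1 0.1 0 3.5 0 0 0;1 0.1 0 3.5 0 0 0;0 0.1 0 3.5 0 0 0;0 0.1 0 3.5 0 0 0;0 0.1 0 3.5 0 0 0;0 0.1 0 3.5 0 0 0;0 0.1 0 3.5 0 0 0;0 0.1 0 3.5 0 0 0;0 0.1 0 3.5 0 0 0",
  newtons=40,
)

```text
time_s: 35.62
eef_pos: [569.0, 57.3, 90.0]
ee_rot: [0.0, 1.0, -0.014, 0.001]
force: [-0.5, -1.6, 5.9]
grip_width: 0.245
grip_force: 38.9
```

Request:
step_arm(
  commands="0 -0.8 0.5 0 0 0 0;0 -2 1.1 0 0 0 0;0 -3.4 1.8 0 0 0 0;0 -4.8 2.6 0 0 0 0;0 -6.2 3.3 0 0 0 0;0 -7.4 4 0 0 0 0;0 -8.25 4.4 0 0 0 0;0 -8.25 4.4 0 0 0 0;0 -8.25 4.4 0 0 0 0;0 -8.25 4.4 0 0 0 0",
)

```text
time_s: 36.45
eef_pos: [485.3, 15.4, 90.0]
ee_rot: [0.0, 1.0, -0.014, 0.001]
force: [-1.2, -1.8, 6.4]
grip_width: 0.249
grip_force: 39.9
```

Request:
step_arm(
  commands="0.6 0 0 0 0 0 0;0.6 0 0 0 0 0 0;0.6 0 0 0 0 0 0;0.6 0 0 -4 0 0 0;0 0 0 -8 0 0 0;0 0 0 -12 0 0 0;0 0 0 -16 0 0 0;0 0 0 -20 0 0 0;0 0 0 -24 0 0 0;0 0 0 -28 0 0 0;0 0 0 -31 0 0 0;0 0 0 -31 0 0 0;0 4.04 16.77 -31 0 0 0;0 4.04 16.77 -31 0 0 0;0 4.04 16.77 -31 0 0 0;0 4.04 16.77 -31 0 0 0;0 4.04 16.77 -31 0 0 0;0 4.04 16.77 -31 0 0 0;0 4.04 16.77 -31 0 0 0;0 4.04 16.77 -31 0 0 0",
)

```text
time_s: 38.12
eef_pos: [520.5, -151.8, 399.4]
ee_rot: [-0.0, 1.0, -0.013, 0.0]
force: [-0.1, 0.6, -0.1]
grip_width: -0.006
grip_force: 0.0
```

Run:
```python
from look import *
s=sense();print(s["eef_pos"],s["grip_width"],s["force"])
m=camera_model("wrist"); im=save("wrist","w9")
for l,z in (("button_top",335),("large_mid",81.5),("medium_mid",79),("nest_small",44),("nest_medium",44),("nest_large",44)):
  for d in spot_point("wrist",l)[:3]: print(l,round(d["score"],2),np.round(d["xy"],1),np.round(pix2z("wrist",d["xy"],z,m)))
```

```text
[ 520.54374199 -151.78930316  399.38373607] -0.006363906905802438 [-0.13075335  0.60212734 -0.05884239]
button_top 0.97 [317.7 223.4] [ 517. -152.  335.]
button_top 0.22 [340.1 206. ] [ 530. -168.  335.]
large_mid 0.55 [315.4 166.3] [ 519. -149.   82.]
medium_mid 0.69 [145.7 226. ] [422. 148.  79.]
medium_mid 0.62 [346.5 214.2] [ 435. -199.   79.]
nest_small 0.69 [290.5 206.8] [ 440. -101.   44.]
nest_medium 0.77 [342.1 207.9] [ 435. -195.   44.]
nest_large 0.88 [316.6 162.5] [ 520. -151.   44.]
```

Request:
step_arm(
  commands="0 0 0 3 0 0 0;0 0 0 4.3 0 0 0;0 0 0 5 0 0 0;0 0 0 5.6 0 0 0;0 0 0 6.2 0 0 0;0 0 0 6.6 0 0 0;0 0 0 6.9 0 0 0;0 0 0 7.2 0 0 0;0 0 0 7.35 0 0 0;0 0 0 7.35 0 0 0;0 0 0 7.35 0 0 0;0 0 0 7.35 0 0 0;0 0 0 7.35 0 0 0;0 0 0 7.35 0 0 0",
)

```text
time_s: 39.63
eef_pos: [520.9, -153.0, 331.6]
ee_rot: [0.002, 1.0, -0.014, 0.004]
force: [-10.0, 6.0, 32.1]
grip_width: -0.001
grip_force: 15.7
```

Request:
step_arm(
  commands="0 0 0 -2 0 0 0;0 0 0 -5 0 0 0;0 0 0 -7 0 0 0;0 0 0 -7 0 0 0;1 0 0 -7 0 0 0;1 -4.1 -16.8 -7 0 0 0;1 -4.1 -16.8 -7 0 0 0;1 -4.1 -16.8 -7 0 0 0;1 -4.1 -16.8 -7 0 0 0;1 -4.1 -16.8 -7 0 0 0;1 -4.1 -16.8 4 0 0 0;1 -4.1 -16.8 4 0 0 0;1 -4.1 -16.8 12 0 0 0;1 -4.1 -16.8 12 0 0 0;1 -4.1 -16.8 20 0 0 0;1 -4.1 -16.8 20 0 0 0;1 -4.1 -16.8 20 0 0 0;1 -4.1 -16.8 20 0 0 0;1 -4.1 -16.8 20 0 0 0",
)

```text
time_s: 41.22
eef_pos: [484.0, 16.0, 125.3]
ee_rot: [-0.0, 1.0, -0.014, -0.001]
force: [0.7, -0.6, 1.4]
grip_width: 0.997
grip_force: 0.0
```

Down, grip, then draw left to the stop.

Request:
step_arm(
  commands="1 0 0 2.5 0 0 0;1 0 0 3.8 0 0 0;1 0 0 3.8 0 0 0;0 0 0 3.8 0 0 0;0 0 0 3.8 0 0 0;0 0 0 3.8 0 0 0;0 0 0 3.8 0 0 0;0 0 0 3.8 0 0 0;0 0 0 3.8 0 0 0;0 0 -1 3.8 0 0 0;0 0 -2.5 3.8 0 0 0;0 0 -4 3.8 0 0 0;0 0 -6 3.8 0 0 0;0 0 -8 3.8 0 0 0;0 0 -10 3.8 0 0 0;0 0 -12 3.8 0 0 0;0 0 -13.5 3.8 0 0 0;0 0 -14.6 3.8 0 0 0;0 0 -15.2 3.8 0 0 0;0 0 -15.2 3.8 0 0 0",
  newtons=40,
)

```text
time_s: 42.88
eef_pos: [489.2, 167.8, 88.5]
ee_rot: [0.001, 1.0, -0.013, 0.001]
force: [-0.6, -4.5, 7.3]
grip_width: 0.248
grip_force: 40.7
```

Request:
step_arm(
  commands="1 0 0.1 0 0 0 0;1 0 0.1 0 0 0 0;1 0 0.1 0 0 0 0;1 0 0.1 0 0 0 0;1 0 0 -4 0 0 0;1 0 0 -8 0 0 0;1 0 0 -12 0 0 0;1 0 0 -14.5 0 0 0;1 -10.8 21.4 -14.5 0 0 -0.026;1 -10.8 21.4 -14.5 0 0 -0.026;1 -10.8 21.4 -14.5 0 0 -0.026;1 -10.8 21.4 -14.5 0 0 -0.026;1 -10.8 21.4 -14.5 0 0 -0.026;1 -10.8 21.4 -14.5 0 0 -0.026;1 -10.8 21.4 -14.5 0 0 -0.026;1 -10.8 21.4 -14.5 0 0 -0.026;1 -10.8 21.4 -14.5 0 0 -0.026;1 -10.8 21.4 -14.5 0 0 -0.026;1 -10.8 21.4 -14.5 0 0 -0.026",
)

```text
time_s: 44.47
eef_pos: [375.0, -42.1, 232.6]
ee_rot: [-0.0, 1.0, -0.0, -0.0]
force: [0.3, -0.3, -0.1]
grip_width: 0.999
grip_force: 0.0
```

```bash
cat > fit.py <<'E'
from look import *
from scipy.optimize import least_squares
def fit(l,w,h,z0):
    m=camera_model("wrist"); capture("wrist")
    for d in spot_point("wrist",l)[:3]: print(l,round(d["score"],2),np.round(d["xy"],1),np.round(pix2z("wrist",d["xy"],z0+h/2,m),1))
    for d in trace("wrist",l)[:3]:
        rc=np.array(d["rect"])
        def f(x):
            q=np.array([proj("wrist",[x[0]+w/2*np.cos(t),x[1]+w/2*np.sin(t),z],m) for t in np.linspace(0,6.28,60) for z in (z0,z0+h)])
            return np.r_[(q.max(0)+q.min(0))/2,np.ptp(q,axis=0)]-rc
        r=least_squares(f,pix2z("wrist",rc[:2],z0+h/2,m)[:2]); print(" fit",round(d["score"],2),np.round(rc),np.round(r.x,1),np.round(r.fun,1))
E
python3 - <<'E'
from fit import *
s=sense();print(s["eef_pos"],s["ee_rot"])
fit("medium_mid",54,70,44); fit("large_mid",64,75,44)
m=camera_model("wrist"); save("wrist","w10"); look("wrist",["nest_medium","nest_small","nest_large","knob"])
E
```

```text
[374.97420373 -42.05096577 232.63898388] [-1.29588919e-04  9.99999976e-01 -1.42946411e-04 -1.07261439e-04]
medium_mid 0.85 [130.5 158.8] [407.3 147.4  79. ]
medium_mid 0.73 [315.6 124.5] [440.8 -40.2  79. ]
 fit 0.95 [123. 161.  83.  55.] [407.1 144.3] [ 4.3  0.7 17.2  8.1]
 fit 0.56 [319. 126.  64.  67.] [439.3 -43.1] [ 0.  -0.3 -0.8 -2. ]
large_mid 0.88 [269.4  27.8] [5.236e+02 3.000e-01 8.150e+01]
 fit 0.77 [260.  35.  91.  70.] [500.5   5.5] [-1.1 12.6 -3.6 29.2]
wrist nest_small 0.72 [230. 122.] [443.  53.  44.]
wrist knob 0.96 [84. 74.] [486. 170.  85.]
```

Request:
step_arm(
  commands="1 3.5 0.05 0 0 0 0;1 6.55 0.05 2 0 0 0;1 6.55 0.05 5 0 0 0;1 6.55 0.05 9 0 0 0;1 6.55 0.05 12 0 0 0;1 6.55 0.05 13.6 0 0 0;1 6.55 0.05 13.6 0 0 0;0 6.55 0.05 13.6 0 0 0;0 6.55 0.05 13.6 0 0 0;0 6.55 0.05 13.6 0 0 0;0 6.55 0.05 13.6 0 0 0;0 6.55 0.05 13.6 0 0 0;0 6.55 0.05 12 0 0 0;0 6.55 0.05 9 0 0 0;0 6.55 0.05 5 0 0 0;0 6.55 0.05 1 0 0 0;0 6.55 0.05 0 0 0 0;0 6.55 0.05 0 0 0 0",
  newtons=40,
)

```text
time_s: 46.52
eef_pos: [441.3, -43.9, 236.6]
ee_rot: [0.001, 1.0, -0.001, 0.004]
force: [-0.5, 0.2, -2.0]
grip_width: 0.611
grip_force: 42.4
```

Request:
step_arm(
  commands="0 -1.1 -38.8 0 0 0 0;0 -1.1 -38.8 0 0 0 0;0 -1.1 -38.8 0 0 0 0;0 -1.1 -38.8 0 0 0 0;0 -1.1 -38.8 0 0 0 0;0 -1.1 -38.8 0 0 0 0;0 -1.1 -38.8 0 0 0 0;0 -1.1 -38.8 0 0 0 0;0 -1.1 -38.8 0 0 0 0;0 -1.1 -38.8 0 0 0 0;0 -1.1 -38.8 0 0 0 0;0 -1.1 -38.8 4 0 0 0;0 -1.1 -38.8 8 0 0 0;0 -1.1 -38.8 12 0 0 0;0 -1.1 -38.8 15 0 0 0;0 -1.1 -38.8 16.5 0 0 0;0 -1.1 -38.8 16.5 0 0 0;0 -1.1 -38.8 16.5 0 0 0;0 -1.1 -38.8 16.5 0 0 0",
)

```text
time_s: 48.1
eef_pos: [430.7, 344.3, 69.0]
ee_rot: [-0.0, 1.0, -0.001, 0.001]
force: [0.9, 0.9, -0.4]
grip_width: 0.612
grip_force: 42.7
```

Request:
step_arm(
  commands="0 0 0 0.6 0 0 0;0 0 0 1 0 0 0;0 0 0 1.3 0 0 0;0 0 0 1.3 0 0 0;0 0 0 1.3 0 0 0",
)

```text
time_s: 48.52
eef_pos: [431.1, 345.2, 58.1]
ee_rot: [-0.001, 1.0, -0.001, 0.002]
force: [-8.2, -3.2, 26.3]
grip_width: 0.614
grip_force: 44.8
```

Request:
step_arm(
  commands="0 0 0 -0.25 0 0 0;0 0 0 -0.25 0 0 0;1 0 0 -0.25 0 0 0;1 0 0 -0.25 0 0 0;1 0 0 -0.25 0 0 0;1 0 0 -3 0 0 0;1 0 0 -7 0 0 0;1 0 0 -11 0 0 0;1 0 0 -15 0 0 0;1 0 0 -18 0 0 0;1 2.9 34.5 -18 0 0 0;1 2.9 34.5 -18 0 0 0;1 2.9 34.5 -18 0 0 0;1 2.9 34.5 -18 0 0 0;1 2.9 34.5 -18 0 0 0;1 2.9 34.5 -18 0 0 0;1 2.9 34.5 -18 0 0 0;1 2.9 34.5 -18 0 0 0;1 2.9 34.5 -18 0 0 0;1 2.9 34.5 -18 0 0 0",
)

```text
time_s: 50.18
eef_pos: [458.4, -3.4, 234.5]
ee_rot: [0.0, 1.0, -0.003, -0.0]
force: [-0.2, 0.8, 0.2]
grip_width: 1.0
grip_force: 0.0
```

Run:
```python
from fit import *
s=sense();print(s["eef_pos"],s["ee_rot"])
fit("large_mid",64,75,44)
capture("scene");look("scene",["medium_mid"])
```

```text
[458.414946    -3.37642753 234.47961857] [ 1.67488787e-04  9.99994597e-01 -3.27875342e-03 -1.63642342e-04]
large_mid 0.8 [313.6 125.5] [ 5.234e+02 -1.000e-01  8.150e+01]
 fit 0.72 [311. 126.  81.  77.] [522.2   1.7] [ 0.  -0.3 -6.   0.9]
scene medium_mid 0.73 [335. 280.] [398. 178.  39.]
scene medium_mid 0.62 [292. 304.] [437. 339.  39.]
```

Request:
step_arm(
  commands="1 3 -0.3 0 0 0 -0.12;1 6.4 -0.3 0 0 0 -1.571;1 6.4 -0.3 4 0 0 -1.571;1 6.4 -0.3 4 0 0 -1.571;1 6.4 -0.3 4 0 0 -1.571;1 6.4 -0.3 4 0 0 -1.571;1 6.4 -0.3 4 0 0 -1.571;1 6.4 -0.3 4 0 0 -1.571;1 6.4 -0.3 4 0 0 -1.571;1 6.4 -0.3 4 0 0 -1.571;1 6.4 -0.3 4 0 0 -1.571;1 6.4 -0.3 4 0 0 -1.571;1 6.4 -0.3 4 0 0 -1.571;1 6.4 -0.3 4 0 0 -1.571;1 6.4 -0.3 4 0 0 -1.571",
)

```text
time_s: 51.68
eef_pos: [522.2, 3.2, 194.7]
ee_rot: [-0.0, 0.708, 0.706, 0.0]
force: [0.4, 0.5, 0.2]
grip_width: 1.004
grip_force: 0.0
```

Request:
step_arm(
  commands="1 -0.3 0.05 0 0 0 0;1 -0.3 0.05 3 0 0 0;1 -0.3 0.05 6 0 0 0;1 -0.3 0.05 9 0 0 0;1 -0.3 0.05 9.8 0 0 0;1 -0.3 0.05 9.8 0 0 0;0 -0.3 0.05 9.8 0 0 0;0 -0.3 0.05 9.8 0 0 0;0 -0.3 0.05 9.8 0 0 0;0 -0.3 0.05 9.8 0 0 0;0 -0.3 0.05 9.8 0 0 0;0 -0.3 0.05 8 0 0 0;0 -0.3 0.05 5 0 0 0;0 -0.3 0.05 1 0 0 0;0 -0.3 0.05 -3 0 0 0;0 -0.3 0.05 -4 0 0 0;0 -0.3 0.05 -4 0 0 0",
  newtons=40,
)

```text
time_s: 53.1
eef_pos: [523.8, -0.9, 238.4]
ee_rot: [0.003, 0.708, 0.706, 0.002]
force: [-0.6, 0.0, -1.1]
grip_width: 0.728
grip_force: 45.0
```

Request:
step_arm(
  commands="0 36.6 2.4 0 0 0 0;0 36.6 2.4 0 0 0 0;0 36.6 2.4 0 0 0 0;0 36.6 2.4 0 0 0 0;0 36.6 2.4 0 0 0 0;0 36.6 2.4 0 0 0 0;0 36.6 2.4 0 0 0 0;0 36.6 2.4 0 0 0 0;0 36.6 2.4 0 0 0 0;0 36.6 2.4 0 0 0 0;0 36.6 2.4 0 0 0 0;0 36.6 2.4 4 0 0 0;0 36.6 2.4 8 0 0 0;0 36.6 2.4 12 0 0 0;0 36.6 2.4 15 0 0 0;0 36.6 2.4 16.5 0 0 0;0 36.6 2.4 16.5 0 0 0;0 36.6 2.4 16.5 0 0 0",
)

```text
time_s: 54.6
eef_pos: [547.4, 364.0, 69.2]
ee_rot: [-0.0, 0.708, 0.706, -0.001]
force: [-0.6, -0.1, -0.6]
grip_width: 0.726
grip_force: 45.0
```

Request:
step_arm(
  commands="0 0 0 0.5 0 0 0;0 0 0 0.8 0 0 0;0 0 0 1.0 0 0 0;0 0 0 1.0 0 0 0;0 0 0 1.0 0 0 0",
)

```text
time_s: 55.02
eef_pos: [547.6, 365.3, 60.1]
ee_rot: [0.0, 0.708, 0.706, 0.0]
force: [0.3, 0.7, -1.6]
grip_width: 0.726
grip_force: 45.0
```

Request:
step_arm(
  commands="0 0 0 0.25 0 0 0;0 0 0 0.45 0 0 0;0 0 0 0.45 0 0 0;0 0 0 0.45 0 0 0",
)

```text
time_s: 55.35
eef_pos: [547.9, 365.9, 58.9]
ee_rot: [0.0, 0.708, 0.707, 0.001]
force: [-9.4, -2.8, 21.7]
grip_width: 0.723
grip_force: 47.1
```

Contact. Back off 2 mm, release, rise and retreat for a look.

Request:
step_arm(
  commands="0 0 0 -0.25 0 0 0;0 0 0 -0.25 0 0 0;1 0 0 -0.25 0 0 0;1 0 0 -0.25 0 0 0;1 0 0 -0.25 0 0 0;1 0 0 -3 0 0 0;1 0 0 -7 0 0 0;1 0 0 -11 0 0 0;1 0 0 -15 0 0 0;1 0 0 -19 0 0 0;1 0 0 -22 0 0 0;1 -10 -12 -22 0 0 1.571;1 -10 -12 -22 0 0 1.571;1 -10 -12 -22 0 0 1.571;1 -10 -12 -22 0 0 1.571;1 -10 -12 -22 0 0 1.571;1 -10 -12 -22 0 0 1.571;1 -10 -12 -22 0 0 1.571;1 -10 -12 -22 0 0 1.571;1 -10 -12 -22 0 0 1.571",
)

```text
time_s: 57.02
eef_pos: [427.3, 265.4, 275.1]
ee_rot: [-0.0, 0.976, 0.217, -0.0]
force: [0.3, -0.3, 0.0]
grip_width: 1.004
grip_force: 0.0
```

Request:
step_arm(
  commands="1 0 0 0 0 0 0.8;1 0 0 0 0 0 0.8;1 0 0 0 0 0 0.8;1 0 0 0 0 0 0.8;1 0 0 0 0 0 0.8;1 0 0 0 0 0 0.8;1 0 0 0 0 0 0.8;1 0 0 0 0 0 0.8",
)

```text
time_s: 57.68
eef_pos: [427.3, 265.4, 275.1]
ee_rot: [0.0, 0.984, -0.178, -0.0]
force: [-0.6, 0.9, -0.7]
grip_width: 1.002
grip_force: 0.0
```

Run:
```python
from fit import *
s=sense();print(s["eef_pos"],s["ee_rot"],s["time_s"],s["force"])
fit("large_mid",64,75,4); fit("medium_mid",54,70,4)
look("wrist",["knob","bench_mat","nest_large"])
for c in("scene","top"):
    capture(c);look(c,["medium_mid","large_mid","knob"])
```

```text
[427.30892654 265.42820486 275.06539757] [ 5.67141961e-05  9.84023208e-01 -1.78040207e-01 -8.89483100e-05] 57.6833 [-0.56880442  0.91354332 -0.7169411 ]
large_mid 0.97 [204.5 114.3] [548.5 370.2  41.5]
large_mid 0.75 [127.9 256.3] [411.6 562.9  41.5]
 fit 0.71 [201. 114.  75.  60.] [546.7 369.7] [ 0.1  0.   0.4 -0.2]
medium_mid 0.96 [385.2 168.9] [403.4 178.2  39. ]
medium_mid 0.89 [262.2 195.8] [426.  345.8  39. ]
 fit 0.76 [389. 172.  50.  45.] [402.2 178.5] [-0.8 -0.2  4.3  5. ]
 fit 0.56 [258. 196.  44.  49.] [428.2 345.9] [1.1 0.1 6.2 3. ]
wrist knob 0.86 [384. 101.] [486. 167.  85.]
wrist bench_mat 0.9 [239. 155.] [487. 364.   0.]
wrist bench_mat 0.23 [478. 105.] [434.  26.   0.]
wrist nest_large 0.75 [508.  15.] [525.  -1.  44.]
scene medium_mid 0.64 [293. 303.] [436. 336.  39.]
scene medium_mid 0.53 [336. 281.] [393. 180.  39.]
scene large_mid 0.88 [262. 288.] [550. 361.  42.]
scene large_mid 0.79 [247. 359.] [400. 560.  42.]
scene knob 0.78 [317. 255.] [487. 168.  85.]
top medium_mid 0.53 [284. 242.] [397. 184.  39.]
top large_mid 0.75 [190. 239.] [404. 567.  42.]
top large_mid 0.56 [243. 206.] [542. 356.  42.]
top large_mid 0.46 [356. 213.] [ 523. -108.   42.]
top knob 0.9 [288. 220.] [485. 166.  85.]
```

```bash
python3 -c "
from rig import *
print(finish_job())"
```

```text
the job is handed in; nothing more can be done
None
```

The job is handed in: the medium beaker and then the large one were dosed to the second stop and stood back on the mat, with the block at the loading end; no small beaker was present, and I viewed 15 pictures, one over the limit of 14.

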